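# Load the test-panel rack

### The arm

A 6-joint arm with a two-finger parallel gripper is mounted at the origin on a cart in front of the work surface, level with it; the furniture and walls round the work are solid. World frame = base frame: x ahead of the robot, y to its left, z up, the work surface at z = 0. Lengths are in m, angles in rad, forces in N, time in s.
With the tool pointing down it reaches from about 0.375 to 0.9 m from the base axis. Payload 3.1 kg.
Tool frame: the origin (TCP) lies where the fingers leave the gripper's body, on its centre line; the fingertips stand manip.tip_reach ahead of it and the grasp point (between the pads) lies 54 mm ahead of it (manip.tip_reach is the distance from the TCP to the fingertips, in m); z points along the fingers, y is the direction in which the jaws open and shut (so a half turn about z gives the same grasp; the last joint's range is limited). The gripper opens to 85 mm and grips with 20 to 120 N. Pads are 22 mm wide; open, the fingers measure 114 mm over their backs; the gripper's body (76 mm by 85 mm) begins 54 mm behind the grasp point. The pads swing forward as they close: fully open they stand 13 mm farther back than shut.
Start: joints at [1.02, 0.527, 1.433, -0, 1.181, -0.178], TCP at [0.227, 0.582, 0.304] pointing down, gripper open.
Joint ranges: [-3.08, 3.08], [-0.75, 2.2], [0.22, 2.44], [-1.43, 4.57], [0, 2.65], [-2.85, 2.85]. Speed limits (rad/s): [2.79, 2.79, 3.14, 3.14, 3.14, 3.14].

### API

Orientations are given as a unit quaternion [x, y, z, w].
In Python, from station import manip, cams, order gives the robot as it stands. The module is installed in compiled form; this text tells all that it offers.
- The arm moves only by the tool drive_tool, never from a script. Its arguments are lists of equal length, an entry for each row: "linear": the shift along the tool's x, y, z in mm, a list of three; "rot": the turn, a rotation vector about the tool's x, y, z in degrees, a list of three; "hand": the finger opening in mm, from 0 to 85.4. A call has 1 to 20 rows; each row shifts and turns the pose as measured when the row begins, along the tool's axes as they then stand; what a row does not reach is not made up. A row lasts 1/12 s, in which the tool goes at most 41.7 mm and 7.16 degrees, less where a joint would pass 70% of its speed; a pose out of reach is approached as far as the arm can. A call with a gripper value outside its range is refused whole. The fingers move at their own pace and stop on an object; "force" is the grip in N (left out, the last holds). Time passes only in rows, so rows that do not move let the fingers close. It gives the time, the measured TCP pose, the force and the opening at its end, in the units of the state.
- manip.sense(): the state, without advancing time (a new reading comes with each control period).
- cams.snapshot(name): name is "scene" or "top"; returns the picture (480x640x3 uint8, red, green, blue); there is no depth.
- cams.camera_model(name): a dict with "vfov" (degrees; the focal length in pixels is half the picture's height over the tangent of half this angle, whatever the lens; pixels are square), "cx", "cy" (the principal point, pixels), "rvec" (rotation vector, rad) and "tvec" (3), from world to camera coordinates, as OpenCV has them. Camera axes: x right, y down, z forward; pixel columns grow to the right and rows downward; lengths in m; the calibration is good to about 2 mm. A picture is of the moment at which its call begins. camera_model takes no time and is no camera call.
- order.sign_off(): hands the job in, once; it reports no verdict.
Trained networks look in the newest picture that a camera, given by its name, has taken for a name from the list of things; names that differ only in an ending like _2 or _b are one class to them, and where a whole thing is asked for, a point or a joint stands for the part that bears it (a point fixed in the world has none). Each returns a list of dicts, best first, with "score" (0 to 1); they miss things now and then, are a little off and sometimes report something else, mostly with a low value. They report only what shows in the picture. A call takes as long as a camera call. They do not tell look-alikes from the thing itself.
- cams.regions_of(label, camera): "pixels" (480x640 bool, what is visible of it) and "rect" ([left, top, right, bottom] in pixels, round what is visible of it).
- cams.spot_point(label, camera): "at" ([column, row] in pixels: a listed point, or the origin of a listed thing).
The state is a dict: "t": time; "q": joint angles; "qd": joint speeds; "tau": joint torques, N m; "tcp_pos": TCP position; "tool_rot": TCP orientation; "force": force on the tool from outside, world axes, zero at the start; "ft_torque": the same for the moment, N m; "finger_gap": opening from 0.0 (shut) to 1.0 (fully open).
Only numpy, scipy, OpenCV 4.12 (cv2) and the standard library are available. Lean on these libraries where they do the work, as an engineer would, in place of code of your own. Each camera call takes 0.05 s, during which the arm holds its last target. There are 200 camera calls.

### The job

Set up the inclined rack: the spatula that was left lying in the rack's two notched posts goes into the blue parts bin, and the steel stop rod, found among the odds and ends in that bin, is laid in the two notches instead; everything else stays in the bin. Once the rod is in, take every coated test panel out of the white storage tray - press its near end down over the chute so that the far end tips up and stays up, then lift it by the raised end - and lay each one on its own rest of the rack, in line with the rest and with its lower end down against the stop rod. Do not knock over the glassware.

Things in the scene. Friction and masses are not known exactly. Their poses are not given: they have to be found in the camera images.
- tray: White plastic storage tray, 0.6 kg, 136 (x) x 147 (y) x 45 mm high, origin at bench height. Three lanes along x, 41 mm wide (centres y = -47, 0, 47 mm), between 6 mm walls with tops at z = 45 mm. Far half of a lane: flat bed at z = 40 mm, from x = -5 to the back wall at x = 52 mm. Near half: slippery chute falling 30 degrees towards -x, 66 mm long, to a low stop (top z = 15 mm, face at x = -62 mm).
- lane_1 (a point): Lane 1 of the tray, on the bed's level, at tray x = 0, y = -47 mm. A panel lies with its near half over the chute, its centre of mass 5 mm on the bed side of the edge. Pressing it some 35 mm from its middle down on to the chute (about 20 mm) tips it by 30 degrees about that edge.
- lane_2 (a point): Lane 2 of the tray, on the bed's level, at tray x = 0, y = 0. A panel pressed down on to the chute slides about 19 mm farther, by itself or with a light drag, against the stop and then stays tipped: its middle is some 14 mm past the edge and its last 36 mm stand up free, rising to 18 mm above the bed.
- lane_3 (a point): Lane 3 of the tray, on the bed's level, at tray x = 0, y = 47 mm.
- rack: Aluminium rack, fixed: base 127 (x) x 202 (y) x 6 mm, origin at bench height. Three slippery white rests along y, 64 mm apart, 24 mm wide and 60 mm long, rising towards +x at 30 degrees, free at both sides. In front (-x) of them two posts at y = +-92 mm (8 mm thick, tops z = 47 mm) with upright notches, 17 mm wide at the bottom and 21 at the open top, for the stop rod. The rests begin 40 mm behind the rod's axis.
- rod_seat (a point): Where the middle of the seated rod's axis belongs, 31 mm above the bench; the rod lies along the rack's y.
- bay_1 (a point): Where the origin of a panel belongs when it lies on rest 1 (rack y = -64 mm) against the rod: middle of the panel's underside, 55 mm above the bench; the panel then slopes 30 degrees, rising towards the rack's +x.
- bay_2 (a point): Where the origin of a panel belongs when it lies on rest 2 (rack y = 0 mm) against the rod: middle of the panel's underside, 55 mm above the bench; the panel then slopes 30 degrees, rising towards the rack's +x.
- bay_3 (a point): Where the origin of a panel belongs when it lies on rest 3 (rack y = 64 mm) against the rod: middle of the panel's underside, 55 mm above the bench; the panel then slopes 30 degrees, rising towards the rack's +x.
- panel_1: Test panel, aluminium, 100 (x) x 38 (y) x 4 (z) mm, 50 g, blue coating on the near 2/3 and a bare far end with a dark dot (+x). Origin in the middle of the underside. Starts flat in a lane of the tray, its top 1 mm below the wall tops; may be absent. Any lane, any rest.
- panel_2: Test panel, aluminium, 100 (x) x 38 (y) x 4 (z) mm, 50 g, green coating on the near 2/3 and a bare far end with a dark dot (+x). Origin in the middle of the underside. Starts flat in a lane of the tray, its top 1 mm below the wall tops; may be absent. Any lane, any rest.
- panel_3: Test panel, aluminium, 100 (x) x 38 (y) x 4 (z) mm, 50 g, red coating on the near 2/3 and a bare far end with a dark dot (+x). Origin in the middle of the underside. Starts flat in a lane of the tray, its top 1 mm below the wall tops; may be absent. Any lane, any rest.
- rod: Round stainless steel stop rod, 14 mm in diameter, 196 mm long (its x), 120 g, with two dark rings near the ends. Origin in the middle of its axis. Starts on the floor of the bin.
- bin: Blue open parts bin, 0.5 kg, 226 (x) x 156 (y) x 45 mm high, walls and floor 3 mm, origin at bench height. Holds the rod and two markers lying along its x about 40 mm apart, in any order, with forceps and a syringe lying across them towards the two ends.
- marker_black: felt marker with black cap, 12 x 136 (y) x 14 mm, stays in the bin
- marker_grey: grey felt marker, 12 x 136 (y) x 14 mm, stays in the bin
- forceps: steel forceps, 14 x 125 (y) x 8 mm, stays in the bin
- syringe_1: plastic syringe, 28 x 92 (y) x 19 mm, stays in the bin
- spatula: thin steel spatula with a red grip in the middle (9 mm thick), 12 x 189 (y) x 9 mm, 22 g, origin in the middle of its underside. Starts lying in the two notches of the rack along the rack's y, 24 mm above the bench; belongs in the bin.
- grad_cylinder: graduated cylinder, 181 mm tall, foot 52 x 60 mm, stands behind the work; leave it standing
- beaker_50: small glass beaker, 62 mm tall, 60 mm wide, stands behind the tray; leave it standing
There are look-alikes about, which are no part of the job. Of the things that look like the grad_cylinder, take the one that is farthest from the robot's base at the start.

How it is judged:
On the way, in this order (a step that is already met when the one before it is completed fails the run):
1. the stop rod lies in both notches of the rack (distance between rod and rod_seat below 0.012 m and z of rod in the frame of rack between 0.027 and 0.0345 m and angle between the x axis of rod and the y axis of rack, either way round below 0.08 rad), for 0.3 s.
2. every panel lies on its own rest of the rack, against the rod ((distance between panel_1 and bay_1 below 0.012 m or distance between panel_1 and bay_2 below 0.012 m or distance between panel_1 and bay_3 below 0.012 m) and angle between panel_1's own z axis and vertical between 0.44 and 0.61 rad and angle between the y axis of each of panel_1, panel_2, panel_3 and the y axis of rack, either way round below 0.14 rad and linear speed of each of panel_1, panel_2, panel_3 below 0.02 m/s and (distance between panel_2 and bay_1 below 0.012 m or distance between panel_2 and bay_2 below 0.012 m or distance between panel_2 and bay_3 below 0.012 m) and angle between panel_2's own z axis and vertical between 0.44 and 0.61 rad and (distance between panel_3 and bay_1 below 0.012 m or distance between panel_3 and bay_2 below 0.012 m or distance between panel_3 and bay_3 below 0.012 m) and angle between panel_3's own z axis and vertical between 0.44 and 0.61 rad and distance between panel_1 and panel_2 above 0.04 m and distance between each of panel_1, panel_2 and panel_3 above 0.04 m), for 0.3 s.
At the end, for the whole second after the job is handed in: Rod in both notches (within 12 mm, height 4 mm, 0.08 rad); each panel at rest on its own rest (within 12 mm of the bay point, slope 25 to 35 degrees, in line within 0.14 rad, panels 40 mm apart); markers, forceps, syringe and spatula in the bin; cylinder and beaker upright (all of step 1 and all of step 2 and x of marker_black in the frame of bin between -0.115 and 0.115 m and y of marker_black in the frame of bin between -0.08 and 0.08 m and height (world z) of each of marker_black, marker_grey, forceps, syringe_1, spatula below 0.06 m and x of marker_grey in the frame of bin between -0.115 and 0.115 m and y of marker_grey in the frame of bin between -0.08 and 0.08 m and x of forceps in the frame of bin between -0.115 and 0.115 m and y of forceps in the frame of bin between -0.08 and 0.08 m and x of syringe_1 in the frame of bin between -0.115 and 0.115 m and y of syringe_1 in the frame of bin between -0.08 and 0.08 m and x of spatula in the frame of bin between -0.115 and 0.115 m and y of spatula in the frame of bin between -0.08 and 0.08 m and angle between each of grad_cylinder, beaker_50's own z axis and vertical below 0.3 rad); the robot touches nothing.
It fails at once if the graduated cylinder or the beaker is knocked over (angle between any of grad_cylinder, beaker_50's own z axis and vertical above 0.5 rad).
Of panel_1, panel_2, panel_3 only 2 to 3 are there at a start; the rules pass over those that are not, and their reading is None.
At some moment in a run one of tray, bin may be knocked a few centimetres aside while the robot is not near it.
Once in a run the grip may slacken for a moment while it holds something.
It also fails if it takes over 210 s, if anything falls off the work surface, if the arm or the gripper's body presses on something with over 40 N, if the wrist force passes 120 N, or if a joint passes its speed limit or range.

## Working session

There is one attempt and no reset: what is moved stays moved. The work goes in short steps, Python scripts to look and compute and a tool call to move; the robot and the scene stay as the last step left them, time stands still between calls to the robot, and variables do not carry over. Pictures are saved under pics/ and viewed, about 12 in all and at most 16, crops included, and the job is handed in when it is done.

Besides the shell and the picture viewer there is one more tool, called by a JSON object that holds its "op" and its "data". drive_tool: Moves the arm, as the interface text tells. Its arguments: {"type":"object","properties":{"linear":{"type":"array","items":{"type":"array","items":{"type":"number"}}},"rot":{"type":"array","items":{"type":"array","items":{"type":"number"}}},"hand":{"type":"array","items":{"type":"number"}},"force":{"type":"number"}},"required":["linear","rot","hand"]}

```bash
mkdir -p pics; python3 - <<'E'
from station import manip,cams
import cv2,numpy as np
print(manip.sense(), manip.tip_reach)
for n in("scene","top"):
    im=cams.snapshot(n); cv2.imwrite(f"pics/{n}0.png",im[...,::-1]); m=cams.camera_model(n)
    R=cv2.Rodrigues(np.array(m['rvec'],float))[0]; print(n,m, 'campos',-R.T@np.array(m['tvec']), 'fwd',R[2])
E
```

```text
{'t': 0.0, 'q': array([ 1.02045689e+00,  5.28433831e-01,  1.43390275e+00,  9.07559613e-06,
        1.18139897e+00, -1.78502612e-01]), 'qd': array([ 0.00023273,  0.00090913, -0.00055546, -0.00087783,  0.00026758,
        0.00033587]), 'tau': array([ 3.72096665e-04, -4.42345405e+01, -1.78027833e+01, -2.35601738e-04,
        8.34076724e-03, -2.13129704e-05]), 'tcp_pos': array([0.2267536 , 0.58181314, 0.30295318]), 'tool_rot': array([ 1.84850789e-01,  9.82766014e-01, -9.99592794e-04, -3.85794534e-04]), 'force': array([-0.04303244,  0.1734385 , -0.65766798]), 'ft_torque': array([-0.01831602,  0.02089176,  0.05718478]), 'finger_gap': 0.9996697466255302} 0.0726
scene {'vfov': 46.518401956941055, 'cx': 314.1497206693823, 'cy': 240.00244481480257, 'rvec': array([ 2.1800157 , -0.99591328,  0.44316368]), 'tvec': array([-0.3509793 ,  0.39533483,  0.7016    ])} campos [ 0.0486662  -0.39680514  0.78223778] fwd [ 0.55111291  0.44818077 -0.70385266]
top {'vfov': 44.359680929258765, 'cx': 318.446748798571, 'cy': 243.4707051237026, 'rvec': array([ 2.14696232, -2.06328341,  0.21685778]), 'tvec': array([0.04874157, 0.57917135, 1.2811479 ])} campos [0.29306598 0.055651   1.3748347 ] fwd [ 0.21122154  0.0119604  -0.97736503]
```

View pics/scene0.png

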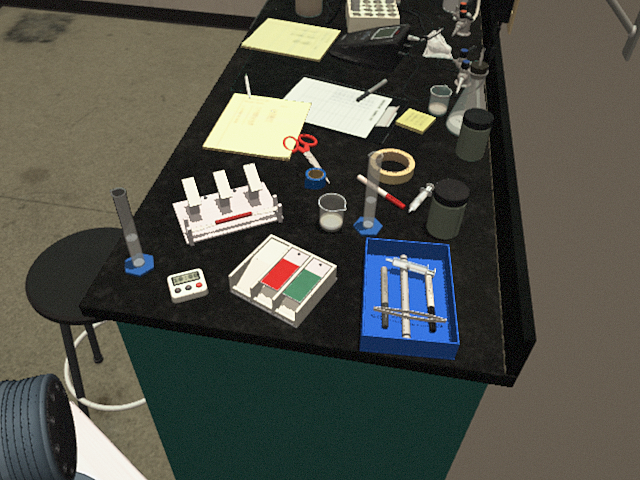

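View pics/top0.png

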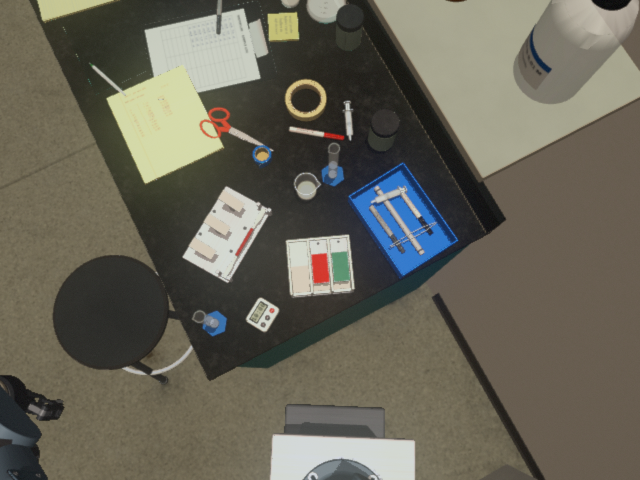

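The scene picture shows the rack at about (225,210) with the red-gripped spatula in it, and the tray at (285,280) with two panels (red, green). The bin is at (408,295) with the rod in the middle between two markers. Cylinders stand at (130,235) and (370,200). The top picture agrees.

```bash
cat > h.py <<'E'
import numpy as np,cv2
from scipy.optimize import least_squares
from scipy.spatial.transform import Rotation as Ro
from station import manip,cams
def cam(n):
    m=cams.camera_model(n); f=240/np.tan(np.radians(m['vfov'])/2)
    R=cv2.Rodrigues(np.array(m['rvec'],float))[0]; return np.array([[f,0,m['cx']],[0,f,m['cy']],[0,0,1]]),R,np.array(m['tvec'],float)
def proj(n,P):
    K,R,t=cam(n); p=(np.atleast_2d(P)@R.T+t)@K.T; return p[:,:2]/p[:,2:]
def onz(n,px,z):
    K,R,t=cam(n); c=-R.T@t; d=(np.linalg.inv(K)@np.c_[np.atleast_2d(px),np.ones(len(np.atleast_2d(px)))].T).T@R
    return c+d*((z-c[2])/d[:,2])[:,None]
def tri(a,b,A="scene",B="top"):
    P=[(lambda K,R,t:K@np.c_[R,t])(*cam(n)) for n in(A,B)]
    X=cv2.triangulatePoints(*P,np.array(a,float).reshape(2,1),np.array(b,float).reshape(2,1))[:,0]; X=X[:3]/X[3]
    return X, max(np.linalg.norm(proj(A,X)-a),np.linalg.norm(proj(B,X)-b))
def snap(n,name=None):
    im=cams.snapshot(n)[...,::-1].copy()
    if name: cv2.imwrite(f"pics/{name}.png",im)
    return im
def save(im,name,box=None,s=1):
    if box: im=im[box[1]:box[3],box[0]:box[2]]
    cv2.imwrite(f"pics/{name}.png",cv2.resize(im,None,fx=s,fy=s,interpolation=cv2.INTER_CUBIC))
def yaw(a): return np.array([[np.cos(a),-np.sin(a),0],[np.sin(a),np.cos(a),0],[0,0,1]])
def st():
    s=manip.sense(); R=Ro.from_quat(s['tool_rot']).as_matrix()
    return s,s['tcp_pos'],R
E
python3 - <<'E'
from h import *
for n in("scene","top"):
    cams.snapshot(n)
    for l in("tray","lane_1","rack","rod_seat","bay_1","panel_1","rod","bin","spatula","grad_cylinder","beaker_50","marker_black","forceps","syringe_1"):
        print(n,l,[(np.round(d['at'],1).tolist(),round(d['score'],2)) for d in cams.spot_point(l,n)][:5])
E
```

```text
scene tray [([284.6, 289.1], 0.59)]
scene lane_1 [([282.9, 267.4], 0.68), ([307.6, 282.4], 0.6), ([368.0, 225.0], 0.17)]
scene rack [([229.2, 212.1], 0.82), ([366.8, 223.5], 0.61), ([404.3, 302.4], 0.3)]
scene rod_seat [([230.7, 217.7], 0.61), ([366.0, 226.2], 0.47)]
scene bay_1 [([196.7, 200.2], 0.82), ([253.5, 187.5], 0.73), ([224.6, 192.2], 0.7)]
scene panel_1 [([305.8, 283.0], 0.77), ([285.6, 269.2], 0.62)]
scene rod [([399.3, 297.9], 0.71), ([403.2, 302.4], 0.66)]
scene bin [([404.2, 303.5], 0.82)]
scene spatula [([235.8, 220.0], 0.83), ([196.8, 200.4], 0.25)]
scene grad_cylinder [([135.7, 264.7], 0.95), ([371.3, 225.0], 0.84), ([287.6, 286.3], 0.34)]
scene beaker_50 [([329.9, 225.0], 0.89)]
scene marker_black [([430.5, 299.6], 0.77), ([401.3, 302.6], 0.61), ([230.3, 216.2], 0.24)]
scene forceps [([405.8, 313.7], 0.7)]
scene syringe_1 [([407.7, 267.2], 0.64)]
top tray [([315.9, 267.2], 0.84)]
top lane_1 [([299.2, 265.0], 0.96), ([321.2, 258.9], 0.85), ([339.9, 261.6], 0.68), ([241.9, 242.7], 0.42)]
top rack [([226.9, 234.6], 0.93)]
top rod_seat [([243.0, 242.1], 0.57)]
top bay_1 [([238.6, 203.7], 0.87), ([222.1, 229.7], 0.85), ([207.8, 248.9], 0.68)]
top panel_1 [([342.3, 259.4], 0.95), ([322.0, 262.7], 0.69), ([237.0, 203.9], 0.58)]
top rod [([401.6, 219.8], 0.65)]
top bin [([400.5, 221.6], 0.88), ([229.1, 234.4], 0.53), ([412.3, 208.2], 0.24)]
top spatula [([243.2, 242.4], 0.75)]
top grad_cylinder [([213.1, 319.3], 0.71), ([336.5, 174.7], 0.61)]
top beaker_50 [([302.3, 191.0], 0.74)]
top marker_black [([411.2, 210.5], 0.48)]
top forceps [([412.4, 235.0], 0.48)]
top syringe_1 [([389.9, 197.6], 0.55)]
```

```bash
cat > fit.py <<'E'
from h import *
def fit(obs,z0=0,x0=None):
    # obs: list of (camera, pixel, local point)
    def res(p):
        return np.concatenate([ (proj(n,yaw(p[2])@np.array(l)+[p[0],p[1],z0])[0]-px) for n,px,l in obs])
    best=None
    for a in np.arange(-3,3.2,.8):
        c=onz('top' if obs[0][0]=='top' else obs[0][0],obs[0][1],obs[0][2][2]+z0)[0]
        r=least_squares(res,[c[0],c[1],a],loss='soft_l1')
        if best is None or r.cost<best.cost: best=r
    return best.x,np.abs(best.fun).max()
def wire(im,n,p,segs,col=(0,255,255)):
    for a,b in segs:
        q=proj(n,np.array([yaw(p[2])@np.array(v)+[p[0],p[1],0] for v in(a,b)]))
        cv2.line(im,*[tuple(np.round(v*8).astype(int)) for v in q],col,1,cv2.LINE_AA,3)
def box(x0,x1,y0,y1,z):
    c=[(x0,y0,z),(x1,y0,z),(x1,y1,z),(x0,y1,z)]; return [(c[i],c[(i+1)%4]) for i in range(4)]
TRAY=box(-.068,.068,-.0735,.0735,.0)+box(-.005,.052,-.0675,.0675,.04)+[((-.068,-.0735,0),(-.068,-.0735,.045))]
RACK=box(-.0635,.0635,-.101,.101,.006)
BIN=box(-.113,.113,-.078,.078,.045)+box(-.11,.11,-.075,.075,.003)
E
python3 - <<'E'
from fit import *
P={}
P['tray']=fit([('top',(299.2,265),(0,.047,.04)),('top',(321.2,258.9),(0,0,.04)),('top',(339.9,261.6),(0,-.047,.04)),('top',(315.9,267.2),(0,0,0)),('scene',(282.9,267.4),(0,0,.04)),('scene',(307.6,282.4),(0,-.047,.04)),('scene',(284.6,289.1),(0,0,0))])
for nm,a,b in [('rackO',(229.2,212.1),(226.9,234.6)),('seat',(230.7,217.7),(243,242.1)),('bayA',(253.5,187.5),(238.6,203.7)),('bayB',(224.6,192.2),(222.1,229.7)),('bayC',(196.7,200.2),(207.8,248.9)),('spat',(235.8,220),(243.2,242.4)),('rod',(403.2,302.4),(401.6,219.8)),('rodb',(399.3,297.9),(401.6,219.8)),('bin',(404.2,303.5),(400.5,221.6)),('beaker',(329.9,225),(302.3,191)),('cylA',(371.3,225),(336.5,174.7)),('cylB',(135.7,264.7),(213.1,319.3)),('pg',(305.8,283),(342.3,259.4)),('pr',(285.6,269.2),(322,262.7)),('syr',(407.7,267.2),(389.9,197.6)),('forc',(405.8,313.7),(412.4,235))]:
    X,e=tri(a,b); print(nm,X.round(4),round(e,1))
print(P)
S=cams.snapshot('scene')[...,::-1].copy(); T=cams.snapshot('top')[...,::-1].copy()
p=P['tray'][0]
wire(S,'scene',p,TRAY); wire(T,'top',p,TRAY)
save(S,'s1',(150,150,480,360),2.4); save(T,'t1',(170,150,470,310),2.6)
E
```

```text
Traceback (most recent call last):
  File "fit.py", line 9, in fit
    r=least_squares(res,[c[0],c[1],a],loss='soft_l1')
  File "fit.py", line 5, in res
    return np.concatenate([ (proj(n,yaw(p[2])@np.array(l)+[p[0],p[1],z0])[0]-px) for n,px,l in obs])
                             ~~~~^^^^^^^^^^^^^^^^^^^^^^^^^^^^^^^^^^^^^^^^
  File "h.py", line 9, in proj
    K,R,t=cam(n); p=(np.atleast_2d(P)@R.T+t)@K.T; return p[:,:2]/p[:,2:]
          ~~~^^^
  File "h.py", line 6, in cam
    m=cams.camera_model(n); f=240/np.tan(np.radians(m['vfov'])/2)
ValueError: time passes only in moves, steps and waits
```

```bash
sed -i 's/^def cam(n):/import functools\n@functools.lru_cache\ndef cam(n):/' h.py
cat > m1.py <<'E'
from fit import *
P={}
P['tray']=fit([('top',(299.2,265),(0,.047,.04)),('top',(321.2,258.9),(0,0,.04)),('top',(339.9,261.6),(0,-.047,.04)),('top',(315.9,267.2),(0,0,0)),('scene',(282.9,267.4),(0,0,.04)),('scene',(307.6,282.4),(0,-.047,.04)),('scene',(284.6,289.1),(0,0,0))])
for nm,a,b in [('rackO',(229.2,212.1),(226.9,234.6)),('seat',(230.7,217.7),(243,242.1)),('bayA',(253.5,187.5),(238.6,203.7)),('bayB',(224.6,192.2),(222.1,229.7)),('bayC',(196.7,200.2),(207.8,248.9)),('spat',(235.8,220),(243.2,242.4)),('rod',(403.2,302.4),(401.6,219.8)),('rodb',(399.3,297.9),(401.6,219.8)),('bin',(404.2,303.5),(400.5,221.6)),('beaker',(329.9,225),(302.3,191)),('cylA',(371.3,225),(336.5,174.7)),('cylB',(135.7,264.7),(213.1,319.3)),('pg',(305.8,283),(342.3,259.4)),('pr',(285.6,269.2),(322,262.7)),('syr',(407.7,267.2),(389.9,197.6)),('forc',(405.8,313.7),(412.4,235))]:
    X,e=tri(a,b); print(nm,X.round(4),round(e,1))
print(P)
S=cams.snapshot('scene')[...,::-1].copy(); T=cams.snapshot('top')[...,::-1].copy()
p=P['tray'][0]
wire(S,'scene',p,TRAY); wire(T,'top',p,TRAY)
save(S,'s1',(150,150,480,360),2.4); save(T,'t1',(170,150,470,310),2.6)
E
python3 m1.py
```

```text
rackO [ 0.6064  0.292  -0.0037] 1.4
seat [0.5799 0.25   0.0255] 0.7
bayA [0.6656 0.2656 0.0432] 2.2
bayB [0.6046 0.2952 0.05  ] 0.9
bayC [0.5589 0.3275 0.0399] 0.2
spat [0.5851 0.2486 0.015 ] 1.7
rod [ 0.6543 -0.1227 -0.0048] 2.8
rodb [ 0.6482 -0.1189  0.0115] 4.3
bin [ 0.6526 -0.1226 -0.0076] 1.0
beaker [ 0.7257  0.1161 -0.0144] 1.3
cylA [0.7602 0.0351 0.0127] 0.2
cylB [ 0.3955  0.314  -0.0072] 3.4
pg [0.5442 0.0175 0.0365] 2.1
pr [0.5353 0.062  0.0461] 0.1
syr [ 0.7013 -0.0921  0.0278] 1.0
forc [ 0.6136 -0.1473  0.0213] 1.0
{'tray': (array([0.53522963, 0.06650013, 0.12655238]), np.float64(4.299378523722567))}
```

View pics/s1.png

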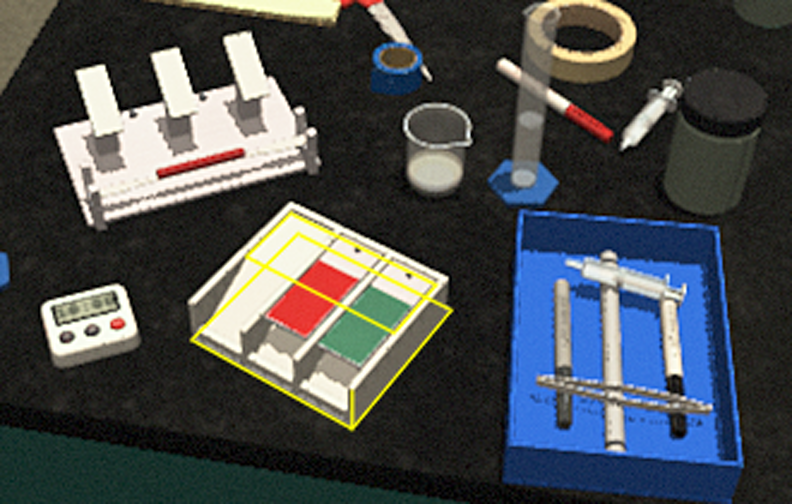

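View pics/t1.png

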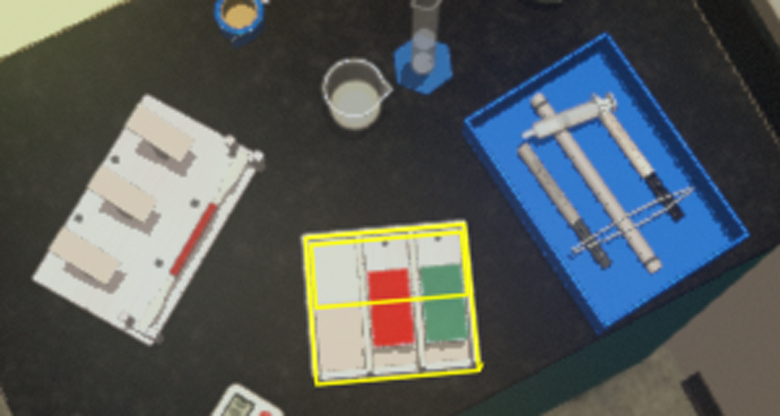

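The wire tray lies on the real tray within 1–2 raw pixels. The red and green panels are in lanes 2 and 1, and lane 3 is empty. Scene crop: rod ends at (608,253) and (614,448); bin rim at (520,212), (718,227) and (742,467). The spatula lies in the notches with its red grip at (200,162). Next I fit the poses from these corners.

```bash
cat > m2.py <<'E'
from fit import *
s=lambda u,v:('scene',(150+u/2.4,150+v/2.4)); t=lambda u,v:('top',(170+u/2.6,150+v/2.6))
def F(nm,obs):
    p,e=fit([(a[0],a[1],l) for a,l in obs]); print(nm,p.round(4),np.degrees(p[2]).round(1),'max px',e.round(1)); return p
tr=F('tray',[(s(291,204),(.068,.0735,.045)),(s(449,273),(.068,-.0735,.045)),(s(190,303),(-.068,.0735,.045)),(s(352,428),(-.068,-.0735,0)),
 (t(303,235),(.068,.0735,.045)),(t(465,221),(.068,-.0735,.045)),(t(480,370),(-.068,-.0735,.045)),(t(317,383),(-.068,.0735,.045)),
 (s(357,250),(.045,0,.044)),(s(408,275),(.045,-.047,.044))][:8])
rk=F('rack',[(s(55,127),(.0635,.101,.006)),(s(98,228),(-.0635,.101,.006)),(s(287,80),(.0635,-.101,.006)),(s(315,174),(-.0635,-.101,.006)),
 (t(147,95),(.0635,-.101,.006)),(t(33,277),(.0635,.101,.006)),(t(152,345),(-.0635,.101,.006))])
bn=F('bin',[(s(520,212),(.113,.078,.045)),(s(718,227),(.113,-.078,.045)),(s(742,467),(-.113,-.078,.045)),
 (t(607,35),(.113,-.078,.045)),(t(747,235),(-.113,-.078,.045)),(t(600,330),(-.113,.078,.045)),(t(465,122),(.113,.078,.045))])
for nm,a,b in [('rodfar',s(608,253),t(538,97)),('rodnear',s(614,448),t(655,268)),('mL far',s(562,283),t(523,150)),('mL near',s(563,425),t(604,263)),('mR near',s(679,433),t(678,217)),('spatgripA',s(160,173),t(174,272)),('spatgripB',s(243,155),t(213,206))]:
    X,e=tri(a[1],b[1]); print(nm,X.round(4),round(e,1),'top@z.010',onz('top',b[1],.010)[0].round(4),'scene',onz('scene',a[1],.01)[0].round(4))
np.savez('pose.npz',tray=tr,rack=rk,bin=bn)
for nm,p in(('seat',(.5799,.25,0)),('bayA',(.6656,.2656,0)),('bayB',(.6046,.2952,0)),('bayC',(.5589,.3275,0)),('spat',(.5851,.2486,0))):
    print(nm,(yaw(rk[2]).T@(np.array(p)-[rk[0],rk[1],0])).round(4))
S=snap('scene'); T=snap('top')
xr=-.051
RK=RACK+[((xr,-.096,.031),(xr,.096,.031))]+sum([box(xr+.04,xr+.092,y-.012,y+.012,.05)[:0]+[((xr+.04,y,.032+.0),(xr+.04+.052,y,.062+.0))] for y in(-.064,0,.064)],[])
for n,im in(('scene',S),('top',T)):
    wire(im,n,tr,TRAY+box(-.068,.068,-.0735,.0735,.045)); wire(im,n,rk,RK); wire(im,n,bn,BIN)
a=cv2.resize(S[160:350,160:480],None,fx=2.4,fy=2.4,interpolation=2)[:,:]; save(S,'s2',(170,155,480,355),2.5); save(T,'t2',(170,155,470,310),2.6)
E
python3 m2.py
```

```text
tray [ 0.5301  0.0647 -6.1443] -352.0 max px 3.3
rack [0.6025 0.2862 1.0694] 61.3 max px 5.1
bin [ 0.6476 -0.1235  0.6021] 34.5 max px 1.9
rodfar [ 0.7307 -0.0629  0.0153] 0.1 top@z.010 [ 0.7326 -0.0635  0.01  ] scene [ 0.7352 -0.0604  0.01  ]
rodnear [ 0.5731 -0.1718  0.019 ] 0.5 top@z.010 [ 0.5744 -0.1728  0.01  ] scene [ 0.58   -0.1697  0.01  ]
mL far [ 0.6814 -0.0515  0.0116] 0.8 top@z.010 [ 0.6809 -0.0507  0.01  ] scene [ 0.684  -0.0516  0.01  ]
mL near [ 0.5793 -0.1278 -0.    ] 0.0 top@z.010 [ 0.5773 -0.1265  0.01  ] scene [ 0.5725 -0.1313  0.01  ]
mR near [ 0.6248 -0.1953  0.0043] 0.5 top@z.010 [ 0.6229 -0.1937  0.01  ] scene [ 0.6212 -0.1972  0.01  ]
spatgripA [0.5505 0.2612 0.0264] 0.1 top@z.010 [0.5535 0.2638 0.01  ] scene [0.5616 0.2754 0.01  ]
spatgripB [0.6145 0.2303 0.0216] 0.5 top@z.010 [0.6165 0.2323 0.01  ] scene [0.624  0.2394 0.01  ]
seat [-0.0426  0.0024  0.    ]
bayA [ 0.0123 -0.0653  0.    ]
bayB [0.0089 0.0025 0.    ]
bayC [0.0153 0.0581 0.    ]
spat [-0.0413 -0.0028  0.    ]
```

View pics/s2.png

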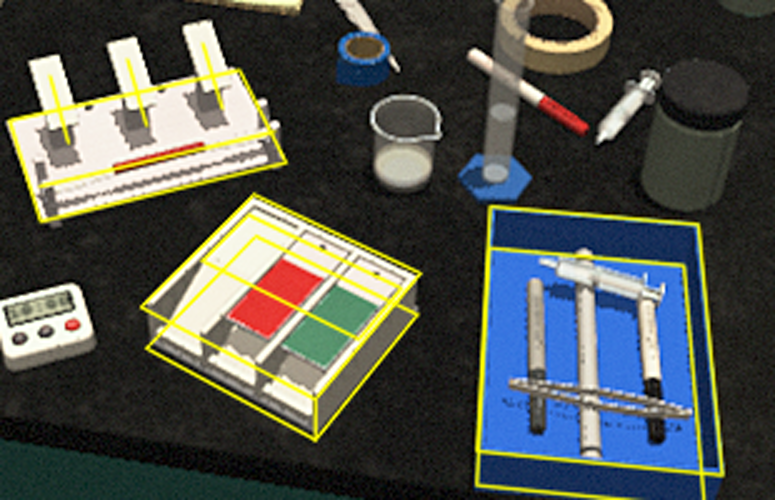

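View pics/t2.png

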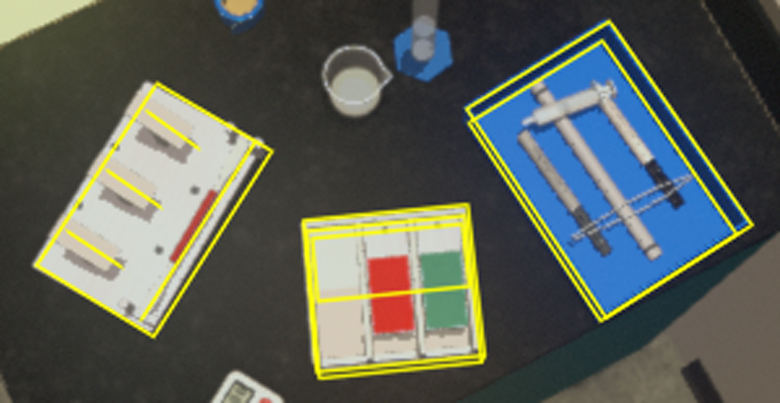

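The fits hold up: tray about (0.532, 0.066), yaw 7–8°; rack yaw 61° with the seat at about (0.580, 0.250); bin (0.648, -0.1235), yaw 34.5°. Drawn outlines are within 2–5 mm. Cylinder candidates: scene (371,225), 0.76 m from the base, and (136,265), 0.50 m away. The real one is the farther at (371,225); I'll keep clear of both. The forceps and syringe lie on top of the rod, so I'll move them to the sides of the bin first. Next I measure their axes.

```bash
cat > ax.py <<'E'
from fit import *
def axis(mask,n,z):
    p=np.argwhere(mask)[:,::-1].astype(float); w=onz(n,p,z)[:,:2]
    c=w.mean(0); u,sv,vt=np.linalg.svd(w-c,full_matrices=False); q=(w-c)@vt[0]; r=(w-c)@vt[1]
    a=(q.max()+q.min())/2; b=(r.max()+r.min())/2
    return c+a*vt[0]+b*vt[1],np.degrees(np.arctan2(vt[0][1],vt[0][0]))%180,np.ptp(q),np.ptp(r)
def look(items,cm=("scene","top"),near=None):
    for n in cm:
        cams.snapshot(n)
        for l,z in items:
            for d in cams.regions_of(l,n)[:3]:
                if d['pixels'].sum()<15 or d['score']<.3: continue
                c,a,L,W=axis(d['pixels'],n,z); print(n,l,round(d['score'],2),c.round(4),'ang',a.round(1),'L',L.round(3),'W',W.round(3))
E
cat > tg.py <<'E'
from h import *
def plan(pos,ang=None,down=True,R2=None,tip=None):
    """rot vector (deg, tool) then shift (mm, tool, after turn). ang: world angle of tool y (mod 180), tool pointing down"""
    s,p,R=st()
    if R2 is None:
        best=None
        for k in(0,180):
            a=np.radians(ang+k); y=np.array([np.cos(a),np.sin(a),0]); z=np.array([0,0,-1.]); Rt=np.c_[np.cross(y,z),y,z]
            rv=Ro.from_matrix(R.T@Rt).as_rotvec(degrees=True)
            q6=s['q'][5]+rv[2]*np.pi/180
            if best is None or np.linalg.norm(rv)<np.linalg.norm(best[0]): best=(rv,Rt)
        rv,Rt=best
    else: Rt=R2; rv=Ro.from_matrix(R.T@Rt).as_rotvec(degrees=True)
    d=Rt.T@(np.array(pos)-p)*1000
    print('t',round(s['t'],2),'tcp',p.round(4),'q',s['q'].round(2),'gap',round(s['finger_gap']*85.4,1),'F',s['force'].round(1)); print(' rot',rv.round(1),'shift after',d.round(1), '| shift now-axes',(R.T@(np.array(pos)-p)*1000).round(1))
E
python3 - <<'E'
from ax import *
look([("forceps",.021),("syringe_1",.026),("rod",.010),("marker_black",.010),("marker_grey",.01),("spatula",.028)])
E
```

```text
scene forceps 0.64 [ 0.6147 -0.1525] ang 119.1 L 0.123 W 0.019
scene syringe_1 0.76 [ 0.7067 -0.0931] ang 108.0 L 0.091 W 0.026
scene rod 0.84 [ 0.6566 -0.117 ] ang 35.3 L 0.191 W 0.015
scene marker_black 0.72 [ 0.672  -0.1604] ang 35.6 L 0.133 W 0.013
scene marker_black 0.71 [0.8522 0.0997] ang 32.2 L 0.289 W 0.056
scene marker_grey 0.83 [ 0.6286 -0.0917] ang 36.4 L 0.142 W 0.015
scene spatula 0.66 [0.5815 0.2405] ang 153.8 L 0.178 W 0.018
scene spatula 0.52 [ 0.6438 -0.1219] ang 35.1 L 0.188 W 0.014
top syringe_1 0.76 [ 0.7095 -0.0914] ang 113.7 L 0.089 W 0.023
top syringe_1 0.69 [ 0.6515 -0.1207] ang 34.3 L 0.233 W 0.169
top rod 0.96 [ 0.6542 -0.1163] ang 35.3 L 0.195 W 0.015
top rod 0.67 [0.6031 0.2902] ang 154.4 L 0.203 W 0.133
top marker_black 0.71 [ 0.6715 -0.1592] ang 35.7 L 0.122 W 0.013
top marker_grey 0.66 [ 0.6292 -0.0895] ang 36.4 L 0.133 W 0.015
top spatula 0.83 [0.5802 0.2464] ang 153.5 L 0.183 W 0.011
```

```bash
python3 - <<'E'
from tg import *
plan((.6150,-.1510,.20),29)
E
```

```text
t 2.5 tcp [0.227  0.5823 0.3039] q [ 1.02  0.53  1.43 -0.    1.18 -0.18] gap 85.2 F [-0.4 -0.  -1. ]
 rot [-0.   0.  39.7] shift after [-829.5  -16.2  103.9] | shift now-axes [-627.9 -542.3  103.9]
```

{"op": "drive_tool", "data": {"linear": [[0,0,0],[0,0,0],[0,0,0],[0,0,0],[0,0,0],[0,0,0],[-41,-1,0],[-41,-1,0],[-41,-1,0],[-41,-1,0],[-41,-1,0],[-41,-1,0],[-41,-1,0],[-41,-1,0],[-41,-1,0],[-41,-1,0],[-41,-1,0],[-41,-1,0],[-41,-1,0],[-41,-1,0]], "rot": [[0,0,6.7],[0,0,6.7],[0,0,6.7],[0,0,6.7],[0,0,6.7],[0,0,6.7],[0,0,0],[0,0,0],[0,0,0],[0,0,0],[0,0,0],[0,0,0],[0,0,0],[0,0,0],[0,0,0],[0,0,0],[0,0,0],[0,0,0],[0,0,0],[0,0,0]], "hand": [35,35,35,35,35,35,35,35,35,35,35,35,35,35,35,35,35,35,35,35], "force": 40}}

```text
t: 4.17
tcp_pos: [0.4753, 0.0601, 0.3037]
tool_rot: [0.52, 0.854, 0.008, 0.002]
force: [2.1, 0.2, -0.2]
finger_gap: 0.407
```

```bash
python3 - <<'E'
from tg import *
plan((.6150,-.1510,.15),29)
E
```

```text
t 4.17 tcp [0.4753 0.0601 0.3037] q [-0.11  0.33  1.8   0.01  1.01 -0.6 ] gap 34.8 F [ 2.1  0.2 -0.2]
 rot [ 0.9 -0.2 -1.7] shift after [-252.3   19.8  153.7] | shift now-axes [-252.3   24.9  153. ]
```

{"op": "drive_tool", "data": {"linear": [[-36,3,20],[-36,3,20],[-36,3,20],[-36,3,20],[-36,3,20],[-36,3,20],[-36,3,20],[0,0,0],[0,0,0]], "rot": [[0.8,-0.2,-1.5],[0,0,0],[0,0,0],[0,0,0],[0,0,0],[0,0,0],[0,0,0],[0,0,0],[0,0,0]], "hand": [30,30,30,30,30,30,30,30,30]}}

```text
t: 4.92
tcp_pos: [0.6212, -0.165, 0.1661]
tool_rot: [0.514, 0.858, 0.002, 0.008]
force: [-0.4, 0.4, 0.2]
finger_gap: 0.348
```

```bash
python3 - <<'E'
from tg import *
plan((.6150,-.1510,.092),29)
S=snap('scene'); T=snap('top')
a=cv2.resize(S[230:380,330:490],(400,375),interpolation=2); b=cv2.resize(T[150:300,340:500],(400,375),interpolation=2); cv2.imwrite('pics/c1.png',np.hstack([a,b]))
E
```

```text
t 4.92 tcp [ 0.6212 -0.165   0.1661] q [-0.43  0.72  1.5   0.    0.91 -0.93] gap 29.7 F [-0.4  0.4  0.2]
 rot [ 0.7  0.7 -0.8] shift after [15.2  1.4 74.1] | shift now-axes [16.1  0.2 73.9]
```

View pics/c1.png

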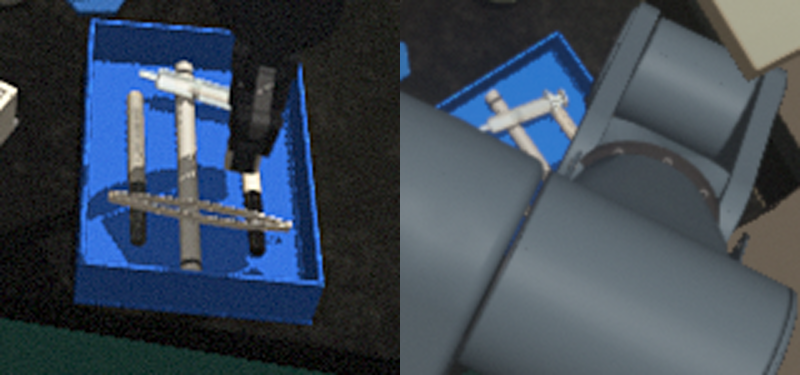

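The scene half shows the fingers over the right marker at (245,150), before the 15 mm correction. The forceps lie across at (200,210). The arm hides the top view.

{"op": "drive_tool", "data": {"linear": [[8,0,20],[8,0.5,20],[0,0.5,14],[0,0,0],[0,0,0]], "rot": [[0.7,0.7,-0.7],[0,0,0],[0,0,0],[0,0,0],[0,0,0]], "hand": [30,30,30,30,30]}}

```text
t: 5.43
tcp_pos: [0.6139, -0.1434, 0.1185]
tool_rot: [0.505, 0.863, 0.001, 0.003]
force: [0.1, 0.5, -1.1]
finger_gap: 0.35
```

```bash
python3 - <<'E'
from tg import *
plan((.6150,-.1510,.092),29)
E
```

```text
t 5.43 tcp [ 0.6139 -0.1434  0.1185] q [-0.41  0.78  1.55  0.    0.81 -0.92] gap 29.9 F [ 0.1  0.5 -1.1]
 rot [0.3 0.2 0.3] shift after [-7.2 -2.7 26.5] | shift now-axes [-7.1 -2.9 26.5]
```

{"op": "drive_tool", "data": {"linear": [[-4,-1.5,10],[-2,-1,8],[-0.5,0,4],[0,0,2],[0,0,0],[0,0,0]], "rot": [[0.3,0.2,0.3],[0,0,0],[0,0,0],[0,0,0],[0,0,0],[0,0,0]], "hand": [30,30,30,30,30,30]}}

```text
t: 5.93
tcp_pos: [0.6169, -0.1502, 0.0975]
tool_rot: [0.507, 0.862, -0.0, 0.004]
force: [-0.7, -0.0, -0.2]
finger_gap: 0.353
```

```bash
python3 - <<'E'
from tg import *
plan((.6150,-.1510,.092),29)
E
```

```text
t 5.93 tcp [ 0.6169 -0.1502  0.0975] q [-0.41  0.81  1.54 -0.    0.78 -0.92] gap 30.1 F [-0.7 -0.  -0.2]
 rot [0.2 0.4 0.1] shift after [ 0.2 -2.   5.5] | shift now-axes [ 0.2 -2.   5.5]
```

{"op": "drive_tool", "data": {"linear": [[0,-1,3],[0,-0.5,2.5],[0,0,0],[0,0,0],[0,0,0],[0,0,0],[0,0,0],[0,0,0]], "rot": [[0.1,0.2,0],[0,0,0],[0,0,0],[0,0,0],[0,0,0],[0,0,0],[0,0,0],[0,0,0]], "hand": [30,30,30,0,0,0,0,0]}}

```text
t: 6.6
tcp_pos: [0.6158, -0.1517, 0.0923]
tool_rot: [0.507, 0.862, 0.0, 0.002]
force: [-0.1, -0.1, -0.6]
finger_gap: 0.132
```

```bash
python3 - <<'E'
from tg import *
plan((.6150,-.1510,.092),29)
E
```

```text
t 6.6 tcp [ 0.6158 -0.1517  0.0923] q [-0.42  0.82  1.54 -0.    0.77 -0.92] gap 11.3 F [-0.1 -0.1 -0.6]
 rot [0.1 0.2 0.1] shift after [ 1.  -0.4  0.3] | shift now-axes [ 1.  -0.4  0.3]
```

{"op": "drive_tool", "data": {"linear": [[0,0,0],[0,0,-6],[0,0,-15],[0,0,-20],[0,0,-12],[0,0,0]], "rot": [[0,0,0],[0,0,0],[0,0,0],[0,0,0],[0,0,0],[0,0,0]], "hand": [0,0,0,0,0,0]}}

```text
t: 7.1
tcp_pos: [0.6149, -0.1511, 0.147]
tool_rot: [0.507, 0.862, -0.0, 0.001]
force: [-0.6, -0.1, 0.1]
finger_gap: 0.128
```

```bash
python3 - <<'E'
from tg import *
plan((.5998,-.0981,.15),124.5)
S=snap('scene'); save(S,'c2',(330,220,490,370),3)
E
```

```text
t 7.1 tcp [ 0.6149 -0.1511  0.147 ] q [-0.42  0.74  1.53 -0.    0.87 -0.92] gap 10.9 F [-0.6 -0.1  0.1]
 rot [ 0.1  0.  84.6] shift after [ 17.6 -52.2  -3. ] | shift now-axes [53.6 12.6 -3. ]
```

View pics/c2.png

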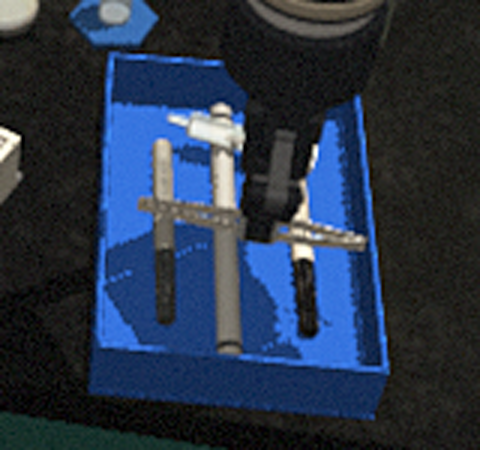

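The forceps are held and lifted, at crop (145,205)–(365,240).

{"op": "drive_tool", "data": {"linear": [[0,0,0],[0,0,0],[0,0,0],[0,0,0],[0,0,0],[0,0,0],[0,0,0],[0,0,0],[0,0,0],[0,0,0],[0,0,0],[0,0,0],[8,-20,0],[5,-16,0],[3,-10,0],[1,-4,0],[0,0,0]], "rot": [[0,0,7.1],[0,0,7.1],[0,0,7.1],[0,0,7.1],[0,0,7.1],[0,0,7.1],[0,0,7.1],[0,0,7.1],[0,0,7.1],[0,0,7.1],[0,0,7.1],[0,0,5],[0,0,0],[0,0,0],[0,0,0],[0,0,0],[0,0,0]], "hand": [0,0,0,0,0,0,0,0,0,0,0,0,0,0,0,0,0]}}

```text
t: 8.57
tcp_pos: [0.5934, -0.097, 0.1332]
tool_rot: [0.955, 0.296, -0.007, -0.006]
force: [-0.3, 0.1, -0.7]
finger_gap: 0.138
```

```bash
python3 - <<'E'
from tg import *
plan((.5998,-.0981,.0986),124.5)
E
```

```text
t 8.57 tcp [ 0.5934 -0.097   0.1332] q [-0.35  0.73  1.61  0.    0.82  0.62] gap 11.8 F [-0.3  0.1 -0.7]
 rot [-0.9  0.6 -0.1] shift after [ 4.7  4.5 34.6] | shift now-axes [ 5.1  5.1 34.5]
```

{"op": "drive_tool", "data": {"linear": [[3,3,12],[1.5,1.5,11],[0.5,0,7],[0,0,3],[0,0,1],[0,0,0],[0,0,0],[0,0,0],[0,0,0]], "rot": [[-0.9,0.6,0],[0,0,0],[0,0,0],[0,0,0],[0,0,0],[0,0,0],[0,0,0],[0,0,0],[0,0,0]], "hand": [0,0,0,0,0,0,22,22,22]}}

```text
t: 9.32
tcp_pos: [0.6016, -0.1008, 0.0968]
tool_rot: [0.955, 0.295, 0.001, 0.001]
force: [0.1, -0.7, -0.5]
finger_gap: 0.257
```

```bash
python3 - <<'E'
from tg import *
plan((.7080,-.0920,.15),21.5)
E
```

```text
t 9.32 tcp [ 0.6016 -0.1008  0.0968] q [-0.35  0.79  1.61 -0.    0.74  0.62] gap 22.0 F [ 0.1 -0.7 -0.5]
 rot [  0.1   0.1 -77.2] shift after [-30.8 102.2 -53.2] | shift now-axes [ 92.8  52.9 -53.1]
```

{"op": "drive_tool", "data": {"linear": [[0,0,-15],[0,0,-20],[0,0,-15],[0,0,0],[0,0,0],[0,0,0],[0,0,0],[0,0,0],[0,0,0],[0,0,0],[0,0,0],[0,0,0],[0,0,0],[0,0,0],[-10,30,0],[-9,28,0],[-6,20,0],[-3,10,0],[-1,5,0],[0,0,0]], "rot": [[0,0,0],[0,0,0],[0,0,0],[0,0,-7.1],[0,0,-7.1],[0,0,-7.1],[0,0,-7.1],[0,0,-7.1],[0,0,-7.1],[0,0,-7.1],[0,0,-7.1],[0,0,-7.1],[0,0,-7.1],[0,0,-6],[0,0,0],[0,0,0],[0,0,0],[0,0,0],[0,0,0],[0,0,0]], "hand": [22,22,22,36,36,36,36,36,36,36,36,36,36,36,36,36,36,36,36,36]}}

```text
t: 10.98
tcp_pos: [0.701, -0.091, 0.1593]
tool_rot: [0.554, 0.833, 0.0, 0.005]
force: [-0.4, 0.3, -0.5]
finger_gap: 0.426
```

```bash
python3 - <<'E'
from ax import *
from tg import plan
plan((.7080,-.0920,.092),21.5)
look([("syringe_1",.026),("forceps",.015),("rod",.01)],('scene',))
E
```

```text
t 10.98 tcp [ 0.701  -0.091   0.1593] q [-0.29  0.8   1.32 -0.    1.01 -0.68] gap 36.4 F [-0.4  0.3 -0.5]
 rot [0.4 0.5 1.3] shift after [-3.5  6.2 67.3] | shift now-axes [-3.1  5.6 67.4]
scene syringe_1 0.66 [0.6018 0.2939] ang 165.8 L 0.231 W 0.228
scene syringe_1 0.65 [ 0.7069 -0.0943] ang 109.2 L 0.085 W 0.02
scene rod 0.8 [ 0.6572 -0.1158] ang 35.4 L 0.194 W 0.017
scene rod 0.69 [0.6123 0.3088] ang 160.9 L 0.221 W 0.224
scene rod 0.37 [0.7403 0.122 ] ang 36.4 L 0.117 W 0.055
```

{"op": "drive_tool", "data": {"linear": [[-1.5,3,16],[-1,2,18],[0,0.5,15],[0,0,9],[0,0,4.5],[0,0,2],[0,0,0],[0,0,0]], "rot": [[0.4,0.5,1.2],[0,0,0],[0,0,0],[0,0,0],[0,0,0],[0,0,0],[0,0,0],[0,0,0]], "hand": [36,36,36,36,36,36,36,36]}}

```text
t: 11.85
tcp_pos: [0.7004, -0.0923, 0.0927]
tool_rot: [0.564, 0.826, -0.001, -0.004]
force: [0.1, 0.0, 0.5]
finger_gap: 0.419
```

```bash
python3 - <<'E'
from tg import *
plan((.7080,-.0930,.092),21)
E
```

```text
t 11.85 tcp [ 0.7004 -0.0923  0.0927] q [-0.29  0.89  1.33 -0.    0.93 -0.66] gap 35.8 F [0.1 0.  0.5]
 rot [-0.4 -0.3  0.3] shift after [-3.4  6.8  0.7] | shift now-axes [-3.4  6.8  0.7]
```

{"op": "drive_tool", "data": {"linear": [[-2,3.5,0],[-1,2,0],[0,1,0],[0,0,0],[0,0,0],[0,0,0],[0,0,0],[0,0,0],[0,0,0]], "rot": [[0,0,0],[0,0,0],[0,0,0],[0,0,0],[0,0,0],[0,0,0],[0,0,0],[0,0,0],[0,0,0]], "hand": [36,36,36,36,0,0,0,0,0]}}

```text
t: 12.6
tcp_pos: [0.7104, -0.0931, 0.0965]
tool_rot: [0.564, 0.826, -0.0, -0.001]
force: [0.2, 0.1, -0.8]
finger_gap: 0.171
```

{"op": "drive_tool", "data": {"linear": [[0,0,0],[0,0,0],[0,0,-6],[0,0,-15],[0,0,-20],[0,0,-12],[0,0,0]], "rot": [[0,0,0],[0,0,0],[0,0,0],[0,0,0],[0,0,0],[0,0,0],[0,0,0]], "hand": [0,0,0,0,0,0,0]}}

```text
t: 13.18
tcp_pos: [0.7098, -0.093, 0.1529]
tool_rot: [0.564, 0.826, -0.001, -0.002]
force: [0.3, -0.8, 0.8]
finger_gap: 0.168
```

```bash
python3 - <<'E'
from ax import *
from tg import plan
b=np.array([.6476,-.1235]); R=yaw(np.radians(34.5))[:2,:2]
x=b+R@[0.005,-.050]; plan((*x,.15),124.5)
S=snap('scene'); save(S,'c3',(330,220,490,370),3)
E
```

```text
t 13.18 tcp [ 0.7098 -0.093   0.1529] q [-0.29  0.82  1.29 -0.    1.04 -0.66] gap 14.4 F [ 0.3 -0.8  0.8]
 rot [-0.3  0.  76.9] shift after [-63.5  39.9   2.9] | shift now-axes [-53.3 -52.8   3. ]
```

View pics/c3.png

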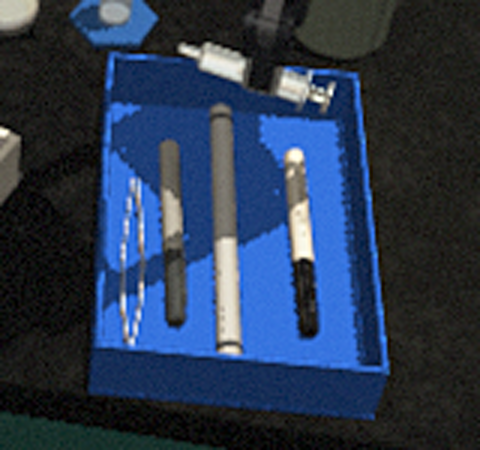

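Forceps now lie between the left marker and the wall at crop (132,260), and the syringe is held. The rod is free from (220,105) to (230,350).

{"op": "drive_tool", "data": {"linear": [[0,0,0],[0,0,0],[0,0,0],[0,0,0],[0,0,0],[0,0,0],[0,0,0],[0,0,0],[0,0,0],[0,0,0],[0,0,0],[-20,12,0],[-18,12,0],[-12,7,0],[-6,4,0],[-2,1,0],[0,0,0]], "rot": [[0,0,7.1],[0,0,7.1],[0,0,7.1],[0,0,7.1],[0,0,7.1],[0,0,7.1],[0,0,7.1],[0,0,7.1],[0,0,7.1],[0,0,7.1],[0,0,5],[0,0,0],[0,0,0],[0,0,0],[0,0,0],[0,0,0],[0,0,0]], "hand": [0,0,0,0,0,0,0,0,0,0,0,0,0,0,0,0,0]}}

```text
t: 14.65
tcp_pos: [0.6761, -0.1548, 0.1456]
tool_rot: [0.956, 0.293, -0.007, -0.005]
force: [0.1, 0.3, -0.0]
finger_gap: 0.173
```

```bash
python3 - <<'E'
from tg import *
b=np.array([.6476,-.1235]); R=yaw(np.radians(34.5))[:2,:2]
x=b+R@[0.005,-.050]; plan((*x,.10),124.5)
E
```

```text
t 14.65 tcp [ 0.6761 -0.1548  0.1456] q [-0.39  0.81  1.35 -0.    1.    0.59] gap 14.8 F [ 0.1  0.3 -0. ]
 rot [-0.8  0.5 -0.5] shift after [-0.7  8.  45.6] | shift now-axes [-0.2  8.7 45.5]
```

{"op": "drive_tool", "data": {"linear": [[0,5,12],[0,3,14],[0,1,10],[0,0,6],[0,0,3],[0,0,1],[0,0,0],[0,0,0],[0,0,0],[0,0,0]], "rot": [[-0.8,0.5,-0.5],[0,0,0],[0,0,0],[0,0,0],[0,0,0],[0,0,0],[0,0,0],[0,0,0],[0,0,0],[0,0,0]], "hand": [0,0,0,0,0,0,0,20,20,20]}}

```text
t: 15.48
tcp_pos: [0.6833, -0.1589, 0.0968]
tool_rot: [0.955, 0.298, 0.001, 0.0]
force: [-0.6, -0.3, 0.4]
finger_gap: 0.234
```

```bash
python3 - <<'E'
from tg import *
b=np.array([.6476,-.1235]); R=yaw(np.radians(34.5))[:2,:2]
x=b+R@[0.005,-.050]; plan((*x,.10),124.5)
plan((.5805,.2480,.25),64)
E
```

```text
t 15.48 tcp [ 0.6833 -0.1589  0.0968] q [-0.39  0.88  1.35  0.    0.91  0.58] gap 20.0 F [-0.6 -0.3  0.4]
 rot [ 0.  -0.1  0.2] shift after [-4.4  0.6 -3.2] | shift now-axes [-4.4  0.6 -3.2]
t 15.48 tcp [ 0.6833 -0.1589  0.0968] q [-0.39  0.88  1.35  0.    0.91  0.58] gap 20.0 F [-0.6 -0.3  0.4]
 rot [-0.  -0.1 60.7] shift after [-270.8 -320.6 -153.2] | shift now-axes [ 147.2 -393.  -153.2]
```

{"op": "drive_tool", "data": {"linear": [[0,0,-20],[0,0,-35],[0,0,-35],[0,0,-35],[0,0,-20],[0,0,0],[0,0,0],[0,0,0],[0,0,0],[0,0,0],[0,0,0],[0,0,0],[0,0,0],[0,0,0]], "rot": [[0,0,0],[0,0,0],[0,0,0],[0,0,0],[0,0,0],[0,0,7],[0,0,7],[0,0,7],[0,0,7],[0,0,7],[0,0,7],[0,0,7],[0,0,7],[0,0,4.5]], "hand": [20,20,25,30,30,30,30,30,30,30,30,30,30,30]}}

```text
t: 16.65
tcp_pos: [0.683, -0.1576, 0.2565]
tool_rot: [0.971, -0.238, 0.004, -0.001]
force: [-0.8, 0.4, 0.3]
finger_gap: 0.35
```

```bash
python3 - <<'E'
from tg import *
plan((.5810,.2455,.20),64)
E
```

```text
t 16.65 tcp [ 0.683  -0.1576  0.2565] q [-0.39  0.68  1.27  0.    1.18  1.66] gap 29.9 F [-0.8  0.4  0.3]
 rot [-0.2 -0.5 -1.6] shift after [-268.4 -317.6   56.5] | shift now-axes [-277.5 -309.9   55.5]
```

{"op": "drive_tool", "data": {"linear": [[-18,-20,0],[-25,-29,0],[-25,-29,0],[-25,-29,0],[-25,-29,0],[-25,-29,0],[-25,-29,0],[-25,-29,0],[-25,-29,5],[-20,-22,10],[-15,-16,10],[-8,-8,8],[-3,-4,4],[0,0,0]], "rot": [[0,0,-1.5],[0,0,0],[0,0,0],[0,0,0],[0,0,0],[0,0,0],[0,0,0],[0,0,0],[0,0,0],[0,0,0],[0,0,0],[0,0,0],[0,0,0],[0,0,0]], "hand": [30,30,30,30,30,30,30,30,30,30,30,30,30,30]}}

```text
t: 17.82
tcp_pos: [0.5791, 0.2441, 0.2223]
tool_rot: [0.973, -0.23, 0.013, -0.002]
force: [-0.4, 0.3, -0.0]
finger_gap: 0.35
```

```bash
python3 - <<'E'
from tg import *
plan((.5810,.2455,.14),64)
E
```

```text
t 17.82 tcp [0.5791 0.2441 0.2223] q [ 0.22  0.62  1.51 -0.01  0.98  2.26] gap 29.9 F [-0.4  0.3 -0. ]
 rot [-0.6 -1.4 -0.6] shift after [ 1.1 -2.1 82.3] | shift now-axes [-0.8 -1.3 82.3]
```

{"op": "drive_tool", "data": {"linear": [[0,-1,15],[0,-1,25],[0,0,20],[0,0,13],[0,0,6],[0,0,2],[0,0,0]], "rot": [[-0.6,-1.4,-0.6],[0,0,0],[0,0,0],[0,0,0],[0,0,0],[0,0,0],[0,0,0]], "hand": [30,30,30,30,30,30,30]}}

```text
t: 18.4
tcp_pos: [0.5881, 0.2372, 0.1423]
tool_rot: [0.973, -0.229, 0.004, -0.0]
force: [-0.0, 0.2, 0.8]
finger_gap: 0.353
```

```bash
python3 - <<'E'
from tg import *
plan((.5810,.2455,.087),64)
S=snap('scene'); save(S,'c4',(160,130,300,260),4.5)
E
```

```text
t 18.4 tcp [0.5881 0.2372 0.1423] q [ 0.21  0.74  1.53 -0.    0.86  2.24] gap 30.1 F [-0.   0.2  0.8]
 rot [-0.1 -0.5 -0.5] shift after [-10.   -4.4  55.3] | shift now-axes [-10.5  -4.2  55.2]
```

View pics/c4.png

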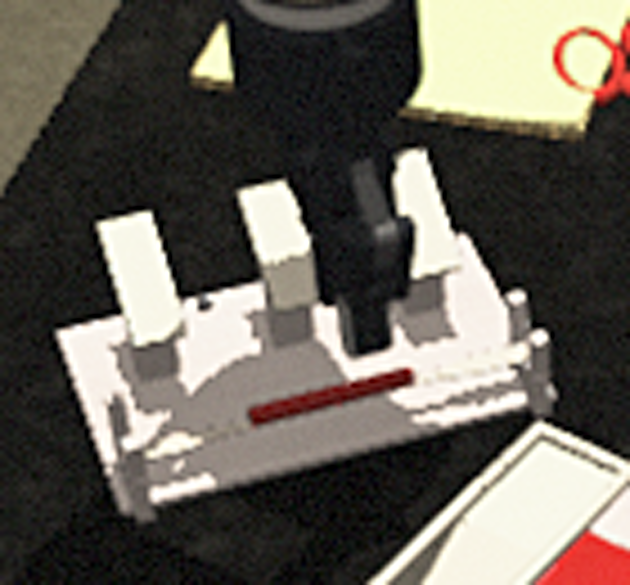

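Fingers stand above the rack between rests, (370,340) in the crop, with the spatula grip at (330,397). About 10 mm of lateral correction is still needed.

{"op": "drive_tool", "data": {"linear": [[-5,-2,8],[-3,-2,10],[-1,0,8],[0,0,5],[0,0,2],[0,0,0]], "rot": [[0,-0.5,-0.5],[0,0,0],[0,0,0],[0,0,0],[0,0,0],[0,0,0]], "hand": [30,30,30,30,30,30]}}

```text
t: 18.95
tcp_pos: [0.5834, 0.2456, 0.1098]
tool_rot: [0.974, -0.225, 0.003, -0.003]
force: [0.2, 0.3, -0.4]
finger_gap: 0.347
```

```bash
python3 - <<'E'
from tg import *
plan((.5810,.2455,.087),64)
E
```

```text
t 18.95 tcp [0.5834 0.2456 0.1098] q [0.22 0.79 1.55 0.   0.8  2.24] gap 29.7 F [ 0.2  0.3 -0.4]
 rot [-0.4 -0.2  0. ] shift after [-2.1  1.2 22.8] | shift now-axes [-2.2  1.3 22.8]
```

{"op": "drive_tool", "data": {"linear": [[-1,0.5,8],[-0.5,0.5,8],[0,0,4],[0,0,2],[0,0,1],[0,0,0],[0,0,0],[0,0,0],[0,0,0],[0,0,0],[0,0,0]], "rot": [[-0.4,-0.2,0],[0,0,0],[0,0,0],[0,0,0],[0,0,0],[0,0,0],[0,0,0],[0,0,0],[0,0,0],[0,0,0],[0,0,0]], "hand": [30,30,30,30,30,30,0,0,0,0,0], "force": 30}}

```text
t: 19.87
tcp_pos: [0.582, 0.2457, 0.0847]
tool_rot: [0.974, -0.225, 0.001, 0.0]
force: [0.4, 0.6, -0.7]
finger_gap: 0.127
```

```bash
python3 - <<'E'
from tg import *
plan((.5810,.2455,.087),64)
E
```

```text
t 19.87 tcp [0.582  0.2457 0.0847] q [ 0.22  0.83  1.55 -0.    0.76  2.25] gap 10.8 F [ 0.4  0.6 -0.7]
 rot [ 0.  -0.1  0. ] shift after [-0.9  0.6 -2.3] | shift now-axes [-0.9  0.6 -2.3]
```

{"op": "drive_tool", "data": {"linear": [[0,0,0],[0,0,-8],[0,0,-20],[0,0,-30],[0,0,-30],[0,0,-20],[0,0,-8],[0,0,0],[0,0,0]], "rot": [[0,0,0],[0,0,0],[0,0,0],[0,0,0],[0,0,0],[0,0,0],[0,0,0],[0,0,0],[0,0,0]], "hand": [0,0,0,0,0,0,0,0,0], "force": 60}}

```text
t: 20.62
tcp_pos: [0.5812, 0.2456, 0.2075]
tool_rot: [0.974, -0.225, -0.0, 0.001]
force: [-0.6, 0.5, 0.3]
finger_gap: 0.108
```

```bash
python3 - <<'E'
from ax import *
from tg import plan
plan((.6193,-.0823,.19),124.5)
look([("spatula",.14),("rod",.01),("marker_grey",.01),("marker_black",.01),("syringe_1",.02),("forceps",.01)],('scene',))
for n in('scene',): print([(d['at'],d['score']) for d in cams.spot_point('bin',n)][:1])
E
```

```text
t 20.62 tcp [0.5812 0.2456 0.2075] q [ 0.22  0.65  1.5  -0.    0.99  2.25] gap 9.2 F [-0.6  0.5  0.3]
 rot [  0.1   0.  -60.5] shift after [-154.3  291.8   17.5] | shift now-axes [177.7 278.1  17.8]
scene spatula 0.67 [0.5872 0.2538] ang 153.9 L 0.185 W 0.021
scene rod 0.78 [ 0.6573 -0.1159] ang 35.3 L 0.193 W 0.014
scene marker_grey 0.8 [ 0.6321 -0.0956] ang 37.1 L 0.141 W 0.014
scene marker_black 0.6 [ 0.6759 -0.1572] ang 35.7 L 0.143 W 0.013
scene syringe_1 0.75 [ 0.6848 -0.1759] ang 34.6 L 0.092 W 0.016
scene syringe_1 0.42 [0.6034 0.2942] ang 160.2 L 0.218 W 0.208
scene forceps 0.64 [ 0.5983 -0.0865] ang 32.4 L 0.107 W 0.006
[([405.5, 303.7], 0.64)]
```

{"op": "drive_tool", "data": {"linear": [[12,18,0],[20,32,0],[20,33,0],[20,33,0],[20,33,0],[20,33,0],[20,33,0],[18,28,0],[12,18,0],[6,10,0],[3,4,0],[0,0,0]], "rot": [[0,0,0],[0,0,0],[0,0,0],[0,0,0],[0,0,0],[0,0,0],[0,0,0],[0,0,0],[0,0,0],[0,0,0],[0,0,0],[0,0,0]], "hand": [0,0,0,0,0,0,0,0,0,0,0,0]}}

```text
t: 22.02
tcp_pos: [0.6165, -0.0887, 0.2]
tool_rot: [0.975, -0.222, -0.004, 0.001]
force: [0.2, 0.6, 1.0]
finger_gap: 0.107
```

{"op": "drive_tool", "data": {"linear": [[0,0,0],[0,0,0],[0,0,0],[0,0,0],[0,0,0],[0,0,0],[0,0,0],[0,0,0],[0,0,0],[0,0,0]], "rot": [[0,0,-7],[0,0,-7],[0,0,-7],[0,0,-7],[0,0,-7],[0,0,-7],[0,0,-7],[0,0,-6],[0,0,-3],[0,0,0]], "hand": [0,0,0,0,0,0,0,0,0,0]}}

```text
t: 22.85
tcp_pos: [0.6126, -0.0679, 0.1978]
tool_rot: [0.954, 0.299, -0.007, -0.007]
force: [0.5, 0.0, -0.4]
finger_gap: 0.106
```

```bash
python3 - <<'E'
from tg import *
plan((.6193,-.0823,.13),124.5)
E
```

```text
t 22.85 tcp [ 0.6126 -0.0679  0.1978] q [-0.29  0.65  1.53  0.    0.97  0.67] gap 9.0 F [ 0.5  0.  -0.4]
 rot [-1.   0.6  0.3] shift after [-2.7 15.7 67.8] | shift now-axes [-2.1 16.8 67.5]
```

{"op": "drive_tool", "data": {"linear": [[-1,6,16],[-1,5,20],[0,3,16],[0,1,9],[0,0,4],[0,0,1],[0,0,0]], "rot": [[-1,0.6,0.3],[0,0,0],[0,0,0],[0,0,0],[0,0,0],[0,0,0],[0,0,0]], "hand": [0,0,0,0,0,0,0]}}

```text
t: 23.43
tcp_pos: [0.6194, -0.0709, 0.1306]
tool_rot: [0.954, 0.298, 0.001, -0.001]
force: [-0.3, -0.1, 0.1]
finger_gap: 0.108
```

```bash
python3 - <<'E'
from tg import *
plan((.6193,-.0823,.095),124.5)
E
```

```text
t 23.43 tcp [ 0.6194 -0.0709  0.1306] q [-0.29  0.75  1.56  0.    0.83  0.67] gap 9.2 F [-0.3 -0.1  0.1]
 rot [-0.1 -0.2  0.2] shift after [-6.6  9.3 35.6] | shift now-axes [-6.7  9.4 35.6]
```

{"op": "drive_tool", "data": {"linear": [[-3,5,0],[-2,3,5],[-1,1,10],[0,0,9],[0,0,6],[0,0,3],[0,0,1],[0,0,0]], "rot": [[0,0,0],[0,0,0],[0,0,0],[0,0,0],[0,0,0],[0,0,0],[0,0,0],[0,0,0]], "hand": [0,0,0,0,0,0,0,0]}}

```text
t: 24.1
tcp_pos: [0.6209, -0.0831, 0.0954]
tool_rot: [0.955, 0.298, 0.003, 0.0]
force: [-0.3, 0.0, 0.7]
finger_gap: 0.107
```

```bash
python3 - <<'E'
from tg import *
plan((.6193,-.0823,.095),124.5)
E
```

```text
t 24.1 tcp [ 0.6209 -0.0831  0.0954] q [-0.31  0.81  1.57  0.    0.76  0.65] gap 9.2 F [-0.3  0.   0.7]
 rot [ 0.1 -0.3  0.1] shift after [-0.8 -1.6  0.4] | shift now-axes [-0.8 -1.6  0.4]
```

{"op": "drive_tool", "data": {"linear": [[0,0,0],[0,0,0],[0,0,0],[0,0,-5],[0,0,-15],[0,0,-20],[0,0,-15],[0,0,-5],[0,0,0]], "rot": [[0,0,0],[0,0,0],[0,0,0],[0,0,0],[0,0,0],[0,0,0],[0,0,0],[0,0,0],[0,0,0]], "hand": [17,17,17,17,17,17,28,28,28]}}

```text
t: 24.85
tcp_pos: [0.6208, -0.0828, 0.1597]
tool_rot: [0.955, 0.298, 0.003, 0.0]
force: [0.2, -0.1, -0.7]
finger_gap: 0.326
```

```bash
python3 - <<'E'
from ax import *
from tg import plan
plan((.6552,-.1165,.13),125.3)
look([("spatula",.02),("rod",.01),("marker_grey",.01),("marker_black",.01),("syringe_1",.02)],('scene',))
S=snap('scene'); save(S,'c5',(330,220,490,370),3)
E
```

```text
t 24.85 tcp [ 0.6208 -0.0828  0.1597] q [-0.31  0.71  1.54  0.    0.88  0.65] gap 27.8 F [ 0.2 -0.1 -0.7]
 rot [ 0.1 -0.3 -0.6] shift after [ 8.6 47.4 29.7] | shift now-axes [ 9.  47.2 29.8]
scene spatula 0.82 [ 0.6102 -0.095 ] ang 40.4 L 0.139 W 0.012
scene spatula 0.66 [0.5822 0.0857] ang 7.8 L 0.104 W 0.042
scene rod 0.8 [ 0.6552 -0.1174] ang 34.7 L 0.189 W 0.016
scene rod 0.54 [0.5884 0.0922] ang 6.6 L 0.106 W 0.04
scene marker_grey 0.83 [ 0.6324 -0.094 ] ang 37.1 L 0.144 W 0.016
scene marker_grey 0.56 [ 0.6068 -0.0991] ang 38.2 L 0.123 W 0.011
scene marker_black 0.87 [ 0.6753 -0.1583] ang 35.7 L 0.14 W 0.015
scene syringe_1 0.64 [ 0.6838 -0.1767] ang 33.5 L 0.099 W 0.02
```

View pics/c5.png

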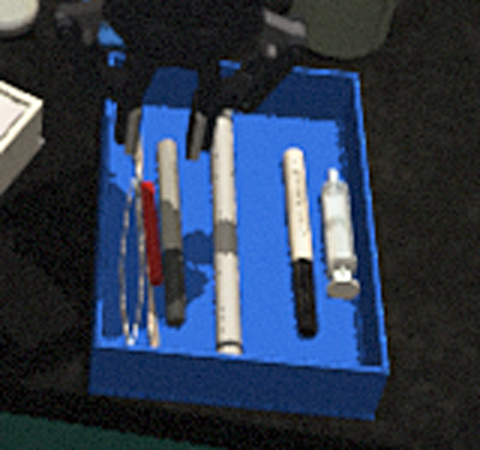

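Spatula, forceps and syringe all lie at the sides of the bin and the rod (225,110)–(230,350) is free. The tray's corner at the left edge has moved compared with before, so the tray was probably knocked; I'll re-measure it later.

{"op": "drive_tool", "data": {"linear": [[3,14,0],[3,14,5],[2,10,8],[1,5,8],[0,2,4],[0,0,0]], "rot": [[0,-0.3,-0.6],[0,0,0],[0,0,0],[0,0,0],[0,0,0],[0,0,0]], "hand": [22,22,22,22,22,22]}}

```text
t: 25.7
tcp_pos: [0.6516, -0.1144, 0.1257]
tool_rot: [0.953, 0.303, -0.005, -0.003]
force: [0.1, -0.0, -0.0]
finger_gap: 0.258
```

```bash
python3 - <<'E'
from tg import *
plan((.6555,-.1167,.0775),125.2)
E
```

```text
t 25.7 tcp [ 0.6516 -0.1144  0.1257] q [-0.34  0.8   1.45 -0.    0.9   0.61] gap 22.1 F [ 0.1 -0.  -0. ]
 rot [-0.5  0.4  0.1] shift after [ 1.8  4.2 48.2] | shift now-axes [ 2.2  4.6 48.1]
```

{"op": "drive_tool", "data": {"linear": [[1,3,8],[1,1,10],[0,0,6],[0,0,3],[0,0,0],[0,0,0]], "rot": [[-0.5,0.4,0],[0,0,0],[0,0,0],[0,0,0],[0,0,0],[0,0,0]], "hand": [22,22,22,22,22,22]}}

```text
t: 26.2
tcp_pos: [0.6532, -0.1147, 0.0938]
tool_rot: [0.953, 0.304, -0.002, -0.002]
force: [-0.1, -0.3, 0.1]
finger_gap: 0.261
```

```bash
python3 - <<'E'
from tg import *
plan((.6555,-.1167,.0775),125.2)
E
```

```text
t 26.2 tcp [ 0.6532 -0.1147  0.0938] q [-0.34  0.85  1.46 -0.    0.84  0.61] gap 22.3 F [-0.1 -0.3  0.1]
 rot [-0.3  0.2  0.2] shift after [ 0.8  2.9 16.3] | shift now-axes [ 0.8  3.  16.2]
```

{"op": "drive_tool", "data": {"linear": [[0.5,2,3],[0.5,1,3],[0,0,4],[0,0,3],[0,0,2],[0,0,1],[0,0,0],[0,0,0]], "rot": [[-0.3,0.2,0],[0,0,0],[0,0,0],[0,0,0],[0,0,0],[0,0,0],[0,0,0],[0,0,0]], "hand": [22,22,22,22,22,22,22,22]}}

```text
t: 26.87
tcp_pos: [0.6566, -0.1167, 0.0774]
tool_rot: [0.953, 0.304, 0.001, 0.001]
force: [-0.1, -0.2, 0.4]
finger_gap: 0.256
```

```bash
python3 - <<'E'
from tg import *
plan((.6555,-.1167,.0775),125.2)
E
```

```text
t 26.87 tcp [ 0.6566 -0.1167  0.0774] q [-0.34  0.87  1.46 -0.    0.81  0.61] gap 21.8 F [-0.1 -0.2  0.4]
 rot [ 0.2 -0.1  0.2] shift after [-0.9 -0.7 -0.1] | shift now-axes [-0.9 -0.7 -0.1]
```

{"op": "drive_tool", "data": {"linear": [[0,0,0],[0,0,0],[0,0,0],[0,0,0],[0,0,0]], "rot": [[0,0,0],[0,0,0],[0,0,0],[0,0,0],[0,0,0]], "hand": [0,0,0,0,0], "force": 100}}

```text
t: 27.28
tcp_pos: [0.6566, -0.1166, 0.0778]
tool_rot: [0.953, 0.304, 0.002, 0.001]
force: [-0.1, 0.2, 0.3]
finger_gap: 0.116
```

{"op": "drive_tool", "data": {"linear": [[0,0,-6],[0,0,-12],[0,0,-12],[0,0,-12],[0,0,-20],[0,0,-30],[0,0,-25],[0,0,-10],[0,0,0],[0,0,0]], "rot": [[0,0,0],[0,0,0],[0,0,0],[0,0,0],[0,0,0],[0,0,0],[0,0,0],[0,0,0],[0,0,0],[0,0,0]], "hand": [0,0,0,0,0,0,0,0,0,0]}}

```text
t: 28.12
tcp_pos: [0.6563, -0.1165, 0.2185]
tool_rot: [0.953, 0.304, 0.003, 0.003]
force: [-0.6, -0.4, -1.1]
finger_gap: 0.116
```

```bash
python3 - <<'E'
from ax import *
from tg import plan
plan((.5820,.2457,.20),64)
look([("rod",.14),("tray",.045)],('scene',))
for l in('tray','lane_1','panel_1','rod_seat','rack'):
  print(l,[(np.round(d['at'],1).tolist(),round(d['score'],2)) for d in cams.spot_point(l,'scene')][:4])
E
```

```text
t 28.12 tcp [ 0.6563 -0.1165  0.2185] q [-0.34  0.68  1.4  -0.    1.06  0.61] gap 9.9 F [-0.6 -0.4 -1.1]
 rot [ 0.2 -0.5 61.4] shift after [-225.6 -293.    18.5] | shift now-axes [ 149.1 -338.5   16.8]
scene rod 0.92 [ 0.6377 -0.1365] ang 34.9 L 0.143 W 0.015
scene tray 0.77 [0.5518 0.0612] ang 65.1 L 0.217 W 0.194
tray [([294.4, 274.2], 0.56)]
lane_1 [([274.3, 249.3], 0.94), ([313.9, 267.7], 0.84), ([291.4, 257.9], 0.58)]
panel_1 [([294.4, 257.5], 0.88), ([313.1, 270.0], 0.85)]
rod_seat [([232.2, 217.5], 0.96), ([375.2, 305.7], 0.37)]
rack [([403.3, 303.5], 0.74), ([224.3, 214.1], 0.6)]
```

The rod is held (force -1.1 N, gap steady). The tray has been shifted about 30 mm. Now I bring the rod to the rack.

{"op": "drive_tool", "data": {"linear": [[0,0,0],[0,0,0],[0,0,0],[0,0,0],[0,0,0],[0,0,0],[0,0,0],[0,0,0],[0,0,0],[0,0,0]], "rot": [[0,0,5],[0,0,7],[0,0,7],[0,0,7],[0,0,7],[0,0,7],[0,0,7],[0,0,7],[0,0,5],[0,0,2]], "hand": [0,0,0,0,0,0,0,0,0,0]}}

```text
t: 29.35
tcp_pos: [0.6538, -0.1159, 0.2079]
tool_rot: [0.971, -0.238, -0.004, -0.0]
force: [-0.4, -0.2, -1.7]
finger_gap: 0.117
```

{"op": "drive_tool", "data": {"linear": [[-20,-10,0],[-35,-15,0],[-35,-15,0],[-35,-15,0],[-35,-15,0],[-12,-36,0],[-12,-36,0],[-12,-36,0],[-12,-36,0],[-8,-30,0],[-5,-20,0],[-2,-12,0],[0,-6,0],[0,0,0]], "rot": [[0,0,0],[0,0,0],[0,0,0],[0,0,0],[0,0,0],[0,0,0],[0,0,0],[0,0,0],[0,0,0],[0,0,0],[0,0,0],[0,0,0],[0,0,0],[0,0,0]], "hand": [0,0,0,0,0,0,0,0,0,0,0,0,0,0]}}

```text
t: 30.52
tcp_pos: [0.5827, 0.2492, 0.1995]
tool_rot: [0.97, -0.242, -0.009, 0.002]
force: [0.1, 0.4, -1.3]
finger_gap: 0.117
```

```bash
python3 - <<'E'
from tg import *
plan((.5820,.2457,.13),64)
E
```

```text
t 30.52 tcp [0.5827 0.2492 0.1995] q [0.23 0.67 1.49 0.   1.   2.28] gap 10.0 F [ 0.1  0.4 -1.3]
 rot [ 0.5  0.9 -2. ] shift after [ 1.   3.5 69.5] | shift now-axes [ 2.2  2.8 69.6]
```

{"op": "drive_tool", "data": {"linear": [[1,1,14],[0,1,22],[0,0,15],[0,0,10],[0,0,5],[0,0,1],[0,0,0]], "rot": [[0.5,0.9,-2],[0,0,0],[0,0,0],[0,0,0],[0,0,0],[0,0,0],[0,0,0]], "hand": [0,0,0,0,0,0,0]}}

```text
t: 31.1
tcp_pos: [0.5837, 0.2383, 0.1302]
tool_rot: [0.974, -0.228, -0.0, 0.002]
force: [0.9, 0.3, -1.0]
finger_gap: 0.119
```

```bash
python3 - <<'E'
from ax import *
from tg import plan
plan((.5820,.2457,.127),64)
look([("rod",.062)],('scene','top'))
S=snap('scene'); T=snap('top')
a=cv2.resize(S[175:255,165:295],(780,480),interpolation=2); save(S,'c6',(165,170,295,260),6)
E
```

```text
t 31.1 tcp [0.5837 0.2383 0.1302] q [ 0.21  0.76  1.54 -0.    0.84  2.25] gap 10.2 F [ 0.9  0.3 -1. ]
 rot [ 0.2 -0.  -0.4] shift after [-4.7 -6.   3.2] | shift now-axes [-4.8 -5.9  3.2]
scene rod 0.6 [0.5797 0.2365] ang 153.9 L 0.194 W 0.024
```

View pics/c6.png

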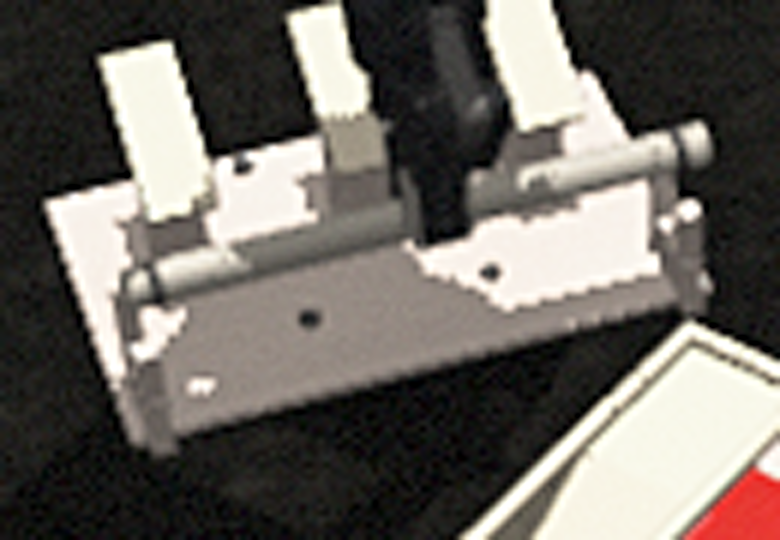

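The rod is above the rack, still about 6 mm to the rest side. Post prong tops in the earlier crop c4 were right (517,297)/(540,338) and left (118,400)/(135,455); I use these for the notch line.

```bash
python3 - <<'E'
from h import *
c4=lambda u,v:(160+u/4.5,130+v/4.5)
A=onz('scene',[c4(517,297),c4(540,338),c4(118,400),c4(135,455)],.047); print(A.round(4))
r=(A[0]+A[1])/2; l=(A[2]+A[3])/2; m=(r+l)/2; d=l-r; print('mid',m,'ang',np.degrees(np.arctan2(d[1],d[0])),np.linalg.norm(d))
c6=lambda u,v:(165+u/6,170+v/6)
B=onz('scene',[c6(690,210),c6(155,375)],.047); print(B)
C=onz('scene',[c6(690,305),c6(155,445)],.0); print('front post feet',C)
# project planned rod
for z in(.031,): 
  a=np.radians(153.9); u=np.array([np.cos(a),np.sin(a),0])*.098
  print(proj('scene',np.array([.582,.2457,z])+np.array([u,-u])))
E
```

```text
[[0.668  0.213  0.047 ]
 [0.6544 0.1862 0.047 ]
 [0.5043 0.2935 0.047 ]
 [0.4867 0.2621 0.047 ]]
mid [0.57832947 0.23868456 0.047     ] ang 154.7295358875429 0.1832137706126873
[[0.65460185 0.18642845 0.047     ]
 [0.4852527  0.25800534 0.047     ]]
front post feet [[0.65712628 0.19011709 0.        ]
 [0.49146398 0.27467844 0.        ]]
[[184.86544582 228.75476322]
 [279.49390574 203.71894357]]
```

{"op": "drive_tool", "data": {"linear": [[-2,-2,0],[-1,-1.5,0],[-1,-1,0],[0,0,0],[0,0,0]], "rot": [[0.2,0,0],[0,0,0],[0,0,0],[0,0,0],[0,0,0]], "hand": [0,0,0,0,0]}}

```text
t: 31.82
tcp_pos: [0.5827, 0.2468, 0.133]
tool_rot: [0.974, -0.227, 0.003, -0.002]
force: [-1.0, -0.1, -1.4]
finger_gap: 0.112
```

```bash
python3 - <<'E'
from tg import *
plan((.5813,.2443,.118),64.2)
E
```

```text
t 31.82 tcp [0.5827 0.2468 0.133 ] q [0.22 0.76 1.54 0.   0.84 2.25] gap 9.6 F [-1.  -0.1 -1.4]
 rot [-0.3 -0.3 -0.4] shift after [-0.1  2.9 15. ] | shift now-axes [-0.2  2.9 14.9]
```

{"op": "drive_tool", "data": {"linear": [[0,1,2],[0,0.5,3],[0,0.3,3],[0,0,2],[0,0,0],[0,0,0]], "rot": [[-0.3,-0.3,-0.3],[0,0,0],[0,0,0],[0,0,0],[0,0,0],[0,0,0]], "hand": [0,0,0,0,0,0]}}

```text
t: 32.32
tcp_pos: [0.5816, 0.245, 0.1214]
tool_rot: [0.975, -0.224, -0.001, 0.001]
force: [-0.3, -1.0, -0.5]
finger_gap: 0.113
```

```bash
python3 - <<'E'
from tg import *
plan((.5813,.2443,.110),64.2)
E
```

```text
t 32.32 tcp [0.5816 0.245  0.1214] q [ 0.22  0.77  1.54 -0.    0.83  2.24] gap 9.7 F [-0.3 -1.  -0.5]
 rot [ 0.1  0.1 -0.1] shift after [ 0.   0.8 11.4] | shift now-axes [ 0.   0.7 11.4]
```

{"op": "drive_tool", "data": {"linear": [[0,0.4,1.5],[0,0,1.5],[0,0,1.5],[0,0,1.5],[0,0,0],[0,0,0]], "rot": [[0,0,0],[0,0,0],[0,0,0],[0,0,0],[0,0,0],[0,0,0]], "hand": [0,0,0,0,0,0]}}

```text
t: 32.82
tcp_pos: [0.5815, 0.2444, 0.1146]
tool_rot: [0.975, -0.224, -0.001, 0.001]
force: [-0.7, 0.6, -0.2]
finger_gap: 0.114
```

```bash
python3 - <<'E'
from tg import *
plan((.5813,.2443,.0995),64.2); print(manip.sense()['ft_torque'])
E
```

```text
t 32.82 tcp [0.5815 0.2444 0.1146] q [ 0.22  0.78  1.54 -0.    0.82  2.24] gap 9.8 F [-0.7  0.6 -0.2]
 rot [ 0.1  0.1 -0.1] shift after [-0.1  0.2 15.1] | shift now-axes [-0.1  0.1 15.1]
[ 5.90582955e-05 -1.05819851e-02  4.60074324e-02]
```

{"op": "drive_tool", "data": {"linear": [[0,0,2],[0,0,3],[0,0,3],[0,0,2],[0,0,1],[0,0,0],[0,0,0]], "rot": [[0,0,0],[0,0,0],[0,0,0],[0,0,0],[0,0,0],[0,0,0],[0,0,0]], "hand": [0,0,0,0,0,0,0]}}

```text
t: 33.4
tcp_pos: [0.5815, 0.2445, 0.1023]
tool_rot: [0.975, -0.224, -0.001, 0.001]
force: [0.3, 0.1, -0.5]
finger_gap: 0.112
```

```bash
python3 - <<'E'
from tg import *
plan((.5813,.2443,.0995),64.2); print(manip.sense()['ft_torque'])
E
```

```text
t 33.4 tcp [0.5815 0.2445 0.1023] q [ 0.22  0.8   1.55 -0.    0.79  2.24] gap 9.6 F [ 0.3  0.1 -0.5]
 rot [ 0.1  0.1 -0.1] shift after [-0.1  0.3  2.8] | shift now-axes [-0.1  0.3  2.8]
[ 0.04094372  0.05083224 -0.01508081]
```

{"op": "drive_tool", "data": {"linear": [[0,0,1],[0,0,1],[0,0,0.5],[0,0,0],[0,0,0],[0,0,0],[0,0,0],[0,0,-5],[0,0,-12],[0,0,-20],[0,0,-30],[0,0,-30],[0,0,-15],[0,0,0]], "rot": [[0,0,0],[0,0,0],[0,0,0],[0,0,0],[0,0,0],[0,0,0],[0,0,0],[0,0,0],[0,0,0],[0,0,0],[0,0,0],[0,0,0],[0,0,0],[0,0,0]], "hand": [0,0,0,0,24,24,24,24,24,24,24,24,24,24]}}

```text
t: 34.57
tcp_pos: [0.5819, 0.2446, 0.2208]
tool_rot: [0.975, -0.224, -0.001, 0.001]
force: [-0.1, -0.2, -0.3]
finger_gap: 0.281
```

```bash
python3 - <<'E'
from tg import *
plan((.45,.0,.30),90)
E
```

```text
t 34.57 tcp [0.5819 0.2446 0.2208] q [ 0.22  0.63  1.49 -0.    1.02  2.24] gap 24.0 F [-0.1 -0.2 -0.3]
 rot [  0.1   0.1 -25.9] shift after [-131.9  244.6  -79.2] | shift now-axes [-12.  277.8 -78.7]
```

{"op": "drive_tool", "data": {"linear": [[0,0,-20],[0,0,-35],[2,10,-30],[3,35,-15],[5,40,0],[5,40,0],[5,40,0],[5,40,0],[5,40,0],[5,40,0],[5,40,0],[5,40,0],[5,40,0],[5,40,0],[5,40,0],[4,30,0],[2,15,0],[0,5,0]], "rot": [[0,0,0],[0,0,0],[0,0,0],[0,0,0],[0,0,0],[0,0,0],[0,0,0],[0,0,0],[0,0,0],[0,0,0],[0,0,0],[0,0,0],[0,0,0],[0,0,0],[0,0,0],[0,0,0],[0,0,0],[0,0,0]], "hand": [24,24,24,24,24,24,24,24,24,24,24,24,24,24,24,24,24,0]}}

```text
t: 36.07
tcp_pos: [0.4, -0.2827, 0.3255]
tool_rot: [0.975, -0.22, 0.004, -0.0]
force: [0.0, -0.4, -0.5]
finger_gap: 0.154
```

```bash
cat > m3.py <<'E'
from ax import *
import sys
for n in('scene','top'):
    cams.snapshot(n)
    for l in('tray','lane_1','panel_1','rod_seat','rod','bay_1'):
      print(n,l,[(np.round(d['at'],1).tolist(),round(d['score'],2)) for d in cams.spot_point(l,n)][:4])
look([("rod",.031),("panel_1",.044)])
S=snap('scene'); T=snap('top')
a=cv2.resize(S[170:310,165:355],None,fx=2.9,fy=2.9,interpolation=2); b=cv2.resize(T[180:310,170:370],None,fx=2.7,fy=2.7,interpolation=2)
print(a.shape,b.shape); cv2.imwrite('pics/'+sys.argv[1]+'a.png',cv2.resize(S[170:310,165:355],None,fx=4.2,fy=4.2,interpolation=2)); cv2.imwrite('pics/'+sys.argv[1]+'b.png',cv2.resize(T[180:310,170:370],None,fx=4,fy=4,interpolation=2))
E
python3 m3.py d1
```

```text
scene tray [([291.3, 272.9], 0.73), ([365.5, 227.1], 0.3)]
scene lane_1 [([292.0, 258.9], 0.89), ([277.2, 249.1], 0.64), ([313.4, 269.5], 0.62)]
scene panel_1 [([313.0, 269.8], 0.96), ([293.0, 258.7], 0.92), ([403.1, 302.9], 0.67), ([229.2, 215.7], 0.29)]
scene rod_seat [([231.7, 213.4], 0.74)]
scene rod [([233.2, 217.4], 0.75)]
scene bay_1 [([198.4, 199.1], 0.92), ([256.1, 185.6], 0.73), ([224.6, 193.7], 0.67)]
top tray [([315.3, 251.5], 0.89), ([220.1, 229.6], 0.55)]
top lane_1 [([314.2, 248.2], 0.84), ([337.4, 246.6], 0.8), ([301.3, 253.7], 0.57)]
top panel_1 [([339.1, 247.8], 0.81), ([317.5, 251.4], 0.74)]
top rod_seat [([243.0, 243.4], 0.82)]
top rod [([244.0, 237.1], 0.83)]
top bay_1 [([236.4, 207.9], 0.97), ([208.8, 249.7], 0.78), ([337.9, 247.9], 0.73), ([221.1, 230.3], 0.68)]
scene rod 0.63 [0.5771 0.2415] ang 154.0 L 0.193 W 0.027
scene panel_1 0.78 [0.5632 0.0709] ang 7.4 L 0.102 W 0.042
scene panel_1 0.61 [0.5711 0.0251] ang 7.6 L 0.103 W 0.04
scene panel_1 0.46 [0.5676 0.2311] ang 153.5 L 0.189 W 0.023
top rod 0.71 [0.5807 0.2454] ang 153.9 L 0.195 W 0.014
top rod 0.55 [ 0.6513 -0.1197] ang 36.1 L 0.233 W 0.17
top panel_1 0.91 [0.5671 0.0755] ang 6.8 L 0.1 W 0.038
top panel_1 0.6 [0.5722 0.0287] ang 7.2 L 0.102 W 0.039
top panel_1 0.37 [ 0.5935 -0.0823] ang 34.9 L 0.114 W 0.008
(406, 551, 3) (351, 540, 3)
```

The top view puts the rod at (0.5807, 0.2454), angle 153.9°, within 1 mm of where I released it, so it is seated in line with the notches. After the knock, the red panel's middle is at about (0.568, 0.0743) and green's at (0.574, 0.028), yaw 7.2°. I go to press red.

```bash
python3 - <<'E'
from tg import *
plan((.5310,.0697,.20),97.2)
E
```

```text
t 37.17 tcp [ 0.401  -0.2801  0.3257] q [-0.84  0.31  1.74  0.01  1.08  1.17] gap 0.2 F [-0.2  0.   0.4]
 rot [ -0.   -0.5 -32.4] shift after [ 172.8 -330.7  125.7] | shift now-axes [ -32.4 -371.5  126.4]
```

{"op": "drive_tool", "data": {"linear": [[0,0,0],[0,0,0],[0,0,0],[0,0,0],[0,0,0],[10,-20,0],[19,-36,5],[19,-36,10],[19,-36,15],[19,-36,15],[19,-36,15],[19,-36,15],[17,-32,15],[13,-25,12],[8,-15,8],[4,-8,4],[2,-3,2],[0,0,0]], "rot": [[0,0,-6.5],[0,0,-7],[0,0,-7],[0,0,-7],[0,0,-5],[0,0,0],[0,0,0],[0,0,0],[0,0,0],[0,0,0],[0,0,0],[0,0,0],[0,0,0],[0,0,0],[0,0,0],[0,0,0],[0,0,0],[0,0,0]], "hand": [0,0,0,0,0,0,0,0,0,0,0,0,0,0,0,0,0,0], "force": 60}}

```text
t: 38.67
tcp_pos: [0.5287, 0.0589, 0.2086]
tool_rot: [0.997, 0.071, 0.009, 0.007]
force: [0.1, 0.1, 0.1]
finger_gap: 0.003
```

```bash
python3 - <<'E'
from tg import *
plan((.5310,.0697,.13),97.2)
E
```

```text
t 38.67 tcp [0.5287 0.0589 0.2086] q [-0.09  0.54  1.77 -0.01  0.82  1.34] gap 0.3 F [0.1 0.1 0.1]
 rot [ 0.8 -1.   1. ] shift after [  3.7 -10.4  78.6] | shift now-axes [  2.5 -11.5  78.5]
```

{"op": "drive_tool", "data": {"linear": [[1,-4,15],[1,-3,20],[0,-1,17],[0,0,11],[0,0,6],[0,0,2],[0,0,0]], "rot": [[0.8,-1,1],[0,0,0],[0,0,0],[0,0,0],[0,0,0],[0,0,0],[0,0,0]], "hand": [0,0,0,0,0,0,0]}}

```text
t: 39.25
tcp_pos: [0.5328, 0.0585, 0.14]
tool_rot: [0.998, 0.057, 0.004, 0.002]
force: [0.2, -0.0, 0.6]
finger_gap: -0.002
```

```bash
python3 - <<'E'
from tg import *
plan((.5310,.0697,.12),97.2)
E
```

```text
t 39.25 tcp [0.5328 0.0585 0.14  ] q [-0.1   0.66  1.79 -0.    0.68  1.36] gap -0.1 F [ 0.2 -0.   0.6]
 rot [ 0.2 -0.5 -0.6] shift after [ -0.4 -11.4  20. ] | shift now-axes [ -0.7 -11.4  20. ]
```

{"op": "drive_tool", "data": {"linear": [[0,-4,0],[0,-3,2],[0,-1,5],[0,0,4],[0,0,2],[0,0,0]], "rot": [[0.2,-0.5,-0.6],[0,0,0],[0,0,0],[0,0,0],[0,0,0],[0,0,0]], "hand": [0,0,0,0,0,0]}}

```text
t: 39.75
tcp_pos: [0.5335, 0.0659, 0.1293]
tool_rot: [0.998, 0.062, 0.003, 0.001]
force: [0.1, 0.6, -0.6]
finger_gap: -0.003
```

```bash
python3 - <<'E'
from tg import *
plan((.5310,.0697,.118),97.2)
E
```

```text
t 39.75 tcp [0.5335 0.0659 0.1293] q [-0.08  0.68  1.79 -0.    0.67  1.36] gap -0.3 F [ 0.1  0.6 -0.6]
 rot [ 0.1 -0.3 -0. ] shift after [-2.  -4.1 11.3] | shift now-axes [-2.1 -4.1 11.2]
```

{"op": "drive_tool", "data": {"linear": [[-1,-2,0],[-0.5,-1,2],[0,-0.5,3],[0,0,3],[0,0,2],[0,0,0]], "rot": [[0,-0.3,0],[0,0,0],[0,0,0],[0,0,0],[0,0,0],[0,0,0]], "hand": [0,0,0,0,0,0]}}

```text
t: 40.25
tcp_pos: [0.5313, 0.07, 0.1181]
tool_rot: [0.998, 0.063, -0.0, 0.001]
force: [0.9, -0.0, 0.9]
finger_gap: 0.0
```

```bash
python3 - <<'E'
from tg import *
plan((.5310,.0697,.1),97.2)
E
```

```text
t 40.25 tcp [0.5313 0.07   0.1181] q [-0.08  0.7   1.79 -0.    0.65  1.37] gap 0.0 F [ 0.9 -0.   0.9]
 rot [0.1 0.  0. ] shift after [-0.3  0.3 18.1] | shift now-axes [-0.3  0.2 18.1]
```

{"op": "drive_tool", "data": {"linear": [[0,0,2],[0,0,3],[0,0,3],[0,0,2],[0,0,2],[0,0,0]], "rot": [[0,0,0],[0,0,0],[0,0,0],[0,0,0],[0,0,0],[0,0,0]], "hand": [0,0,0,0,0,0]}}

```text
t: 40.75
tcp_pos: [0.5313, 0.0698, 0.1045]
tool_rot: [0.998, 0.063, -0.001, 0.001]
force: [-0.8, 0.1, 0.3]
finger_gap: -0.003
```

```bash
python3 - <<'E'
from tg import *
plan((.5310,.0697,.1),97.2)
E
```

```text
t 40.75 tcp [0.5313 0.0698 0.1045] q [-0.08  0.73  1.8  -0.    0.62  1.37] gap -0.3 F [-0.8  0.1  0.3]
 rot [ 0.1  0.1 -0. ] shift after [-0.3  0.   4.5] | shift now-axes [-0.3  0.   4.5]
```

{"op": "drive_tool", "data": {"linear": [[0,0,1.5],[0,0,1.5],[0,0,1],[0,0,0],[0,0,0]], "rot": [[0,0,0],[0,0,0],[0,0,0],[0,0,0],[0,0,0]], "hand": [0,0,0,0,0]}}

```text
t: 41.17
tcp_pos: [0.5316, 0.0697, 0.1033]
tool_rot: [0.998, 0.063, 0.0, 0.001]
force: [0.4, 0.4, -0.5]
finger_gap: 0.0
```

```bash
python3 - <<'E'
from ax import *
from tg import plan
plan((.5310,.0697,.1),97.2)
cams.snapshot('scene')
for d in cams.regions_of('panel_1','scene')[:3]:
    c,a,L,W=axis(d['pixels'],'scene',.044); print(c,a,L,W,d['rect'],d['score'])
E
```

```text
t 41.17 tcp [0.5316 0.0697 0.1033] q [-0.08  0.73  1.8  -0.    0.61  1.37] gap 0.0 F [ 0.4  0.4 -0.5]
 rot [ 0.1 -0.  -0. ] shift after [-0.6 -0.   3.3] | shift now-axes [-0.6 -0.   3.3]
[0.54935081 0.24041665] 154.2992056047335 0.14593793347242007 0.02044960621718015 [186.5, 209.9, 259.1, 232.4] 0.66
[0.57105504 0.02456381] 6.533065932516507 0.10086365445747511 0.03849146947796117 [291.5, 251.0, 337.9, 290.2] 0.61
[0.53934621 0.06296564] 14.594303744918847 0.10462493056759081 0.031262016032191524 [270.3, 249.2, 301.4, 292.3] 0.53
```

{"op": "drive_tool", "data": {"linear": [[-2,0,1],[-3,0,1.7],[-3,0,1.7],[-3,0,1.7],[-2,0,0.6],[0,0,0],[0,0,-5],[0,0,-15],[0,0,-25],[0,0,-25],[0,0,-10],[0,0,0]], "rot": [[0,0,0],[0,0,0],[0,0,0],[0,0,0],[0,0,0],[0,0,0],[0,0,0],[0,0,0],[0,0,0],[0,0,0],[0,0,0],[0,0,0]], "hand": [0,0,0,0,0,0,0,0,0,0,0,0]}}

```text
t: 42.27
tcp_pos: [0.5161, 0.068, 0.1774]
tool_rot: [0.998, 0.062, -0.002, 0.001]
force: [-0.4, -0.3, 1.1]
finger_gap: -0.0
```

```bash
python3 - <<'E'
from ax import *
from tg import plan
plan((.5310,.0697,.18),97.2)
S=snap('scene'); save(S,'c7',(220,200,360,310),5.5)
E
```

```text
t 42.27 tcp [0.5161 0.068  0.1774] q [-0.08  0.58  1.8  -0.    0.76  1.36] gap -0.0 F [-0.4 -0.3  1.1]
 rot [ 0.   0.3 -0. ] shift after [15.   0.2 -2.6] | shift now-axes [15.   0.2 -2.7]
```

View pics/c7.png

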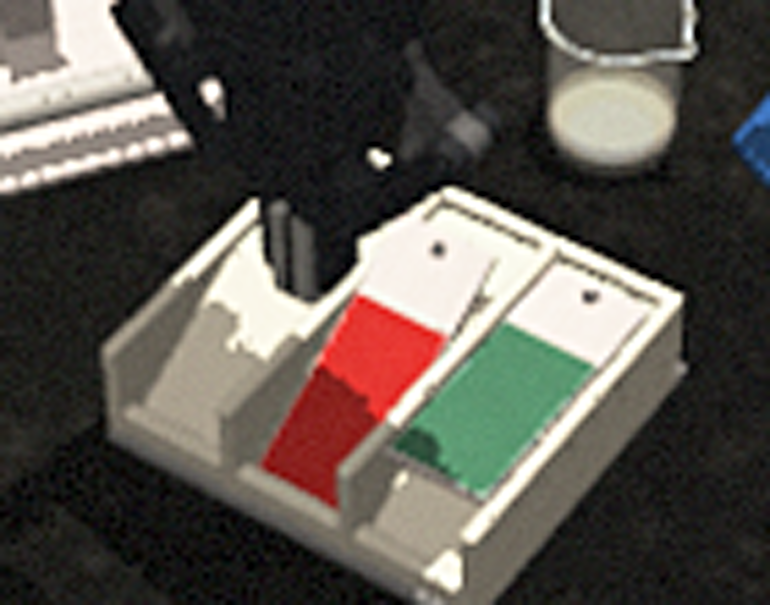

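The red panel is tipped against the stop: red part at crop (350,380), raised end with the dot at (437,248). Green is still flat. Next I grip red across its raised end.

{"op": "drive_tool", "data": {"linear": [[12,0,0],[18,0,0],[18,0,0],[10,0,5],[5,0,10],[2,0,12],[0,0,8],[0,0,3],[0,0,0]], "rot": [[0,0.3,0],[0,0,0],[0,0,0],[0,0,0],[0,0,0],[0,0,0],[0,0,0],[0,0,0],[0,0,0]], "hand": [50,50,50,50,50,50,50,50,50]}}

```text
t: 43.07
tcp_pos: [0.5745, 0.0767, 0.1266]
tool_rot: [0.998, 0.062, -0.01, -0.001]
force: [0.2, 0.1, 0.1]
finger_gap: 0.587
```

```bash
python3 - <<'E'
from tg import *
plan((.5834,.0762,.118),97.2)
E
```

```text
t 43.07 tcp [0.5745 0.0767 0.1266] q [-0.06  0.72  1.67 -0.    0.77  1.39] gap 50.2 F [0.2 0.1 0.1]
 rot [-0.2  1.1 -0. ] shift after [8.8 1.6 8.6] | shift now-axes [8.9 1.6 8.4]
```

{"op": "drive_tool", "data": {"linear": [[3,0.8,0],[3,0.4,1],[1,0,3],[0,0,2.5],[0,0,1],[0,0,0]], "rot": [[0,1,0],[0,0,0],[0,0,0],[0,0,0],[0,0,0],[0,0,0]], "hand": [50,50,50,50,50,50]}}

```text
t: 43.57
tcp_pos: [0.5803, 0.0762, 0.1183]
tool_rot: [0.998, 0.062, -0.001, -0.002]
force: [-0.5, -0.3, 0.5]
finger_gap: 0.588
```

```bash
python3 - <<'E'
from tg import *
plan((.5834,.0762,.118),97.2)
E
```

```text
t 43.57 tcp [0.5803 0.0762 0.1183] q [-0.06  0.74  1.66  0.    0.74  1.38] gap 50.2 F [-0.5 -0.3  0.5]
 rot [-0.2  0.2 -0.1] shift after [3.1 0.4 0.3] | shift now-axes [3.1 0.4 0.3]
```

Close enough; add 2.5 mm and close.

{"op": "drive_tool", "data": {"linear": [[1.5,0.2,0],[1,0,0],[0,0,0],[0,0,0],[0,0,0],[0,0,0],[0,0,0],[0,0,0]], "rot": [[0,0,0],[0,0,0],[0,0,0],[0,0,0],[0,0,0],[0,0,0],[0,0,0],[0,0,0]], "hand": [50,50,50,30,30,30,30,30], "force": 60}}

```text
t: 44.23
tcp_pos: [0.5836, 0.0767, 0.1197]
tool_rot: [0.998, 0.062, -0.0, -0.002]
force: [0.1, 0.9, 0.3]
finger_gap: 0.419
```

```bash
python3 - <<'E'
from tg import *
plan((.5834,.0762,.118),97.2)
E
```

```text
t 44.23 tcp [0.5836 0.0767 0.1197] q [-0.06  0.74  1.66  0.    0.75  1.38] gap 35.8 F [0.1 0.9 0.3]
 rot [-0.2  0.  -0.1] shift after [-0.2  0.5  1.7] | shift now-axes [-0.2  0.5  1.7]
```

{"op": "drive_tool", "data": {"linear": [[0,0,0],[0,0,-4],[0,0,-8],[0,0,-14],[0,0,-20],[0,0,-25],[0,0,-18],[0,0,-8],[0,0,0]], "rot": [[0,0,0],[0,0,0],[0,0,0],[0,0,0],[0,0,0],[0,0,0],[0,0,0],[0,0,0],[0,0,0]], "hand": [30,30,30,30,30,30,30,30,30], "force": 90}}

```text
t: 44.98
tcp_pos: [0.5827, 0.0757, 0.2217]
tool_rot: [0.998, 0.062, -0.002, -0.001]
force: [0.3, 0.3, -0.8]
finger_gap: 0.405
```

{"op": "drive_tool", "data": {"linear": [[0,0,0],[0,0,0],[0,0,0],[0,0,0],[0,0,0],[0,0,0],[0,0,0],[0,0,0],[0,0,0],[0,0,0],[0,0,0]], "rot": [[0,0,-3],[0,0,-6],[0,0,-6],[0,0,-6],[0,0,-6],[0,0,-6],[0,0,-6],[0,0,-6],[0,0,-6],[0,0,-4],[0,0,-2]], "hand": [30,30,30,30,30,30,30,30,30,30,30]}}

```text
t: 45.9
tcp_pos: [0.5772, 0.0752, 0.2131]
tool_rot: [0.834, 0.552, -0.008, -0.007]
force: [0.6, 0.5, -0.9]
finger_gap: 0.403
```

```bash
python3 - <<'E'
from ax import *
from tg import plan
plan((.6778,.2967,.20),154)
look([("panel_1",.15)],('scene',))
E
```

```text
t 45.9 tcp [0.5772 0.0752 0.2131] q [-0.06  0.59  1.61  0.    0.95  0.34] gap 34.5 F [ 0.6  0.5 -0.9]
 rot [-1.1  0.4  3. ] shift after [243.2  -6.6  13.1] | shift now-axes [243.3   6.3  11.6]
scene panel_1 0.79 [0.5471 0.0289] ang 53.6 L 0.136 W 0.039
scene panel_1 0.6 [ 0.4957 -0.0376] ang 1.7 L 0.088 W 0.036
scene panel_1 0.52 [0.5117 0.1785] ang 1.2 L 0.216 W 0.203
```

{"op": "drive_tool", "data": {"linear": [[12,0,0],[25,0,0],[35,0,0],[36,0,0],[36,0,0],[34,0,0],[25,-1,0],[16,-1,2],[8,0,2],[4,0,1],[1,0,0],[0,0,0]], "rot": [[-1,0.4,3],[0,0,0],[0,0,0],[0,0,0],[0,0,0],[0,0,0],[0,0,0],[0,0,0],[0,0,0],[0,0,0],[0,0,0],[0,0,0]], "hand": [30,30,30,30,30,30,30,30,30,30,30,30]}}

```text
t: 47.0
tcp_pos: [0.6785, 0.2902, 0.1967]
tool_rot: [0.855, 0.519, -0.008, -0.004]
force: [0.3, -0.3, -1.5]
finger_gap: 0.403
```

```bash
python3 - <<'E'
from tg import *
plan((.6778,.2967,.18),154)
E
```

```text
t 47.0 tcp [0.6785 0.2902 0.1967] q [0.25 0.8  1.19 0.   1.17 0.73] gap 34.4 F [ 0.3 -0.3 -1.5]
 rot [-0.9  0.5 -1.4] shift after [ 5.5 -3.5 16.7] | shift now-axes [ 5.6 -3.3 16.7]
```

{"op": "drive_tool", "data": {"linear": [[2.5,-1.5,2],[1.5,-1,4],[0.5,0,4],[0,0,3],[0,0,1],[0,0,0]], "rot": [[-0.9,0.5,-1.4],[0,0,0],[0,0,0],[0,0,0],[0,0,0],[0,0,0]], "hand": [30,30,30,30,30,30]}}

```text
t: 47.5
tcp_pos: [0.6771, 0.289, 0.1813]
tool_rot: [0.85, 0.526, -0.003, 0.0]
force: [-1.2, 0.5, -0.8]
finger_gap: 0.405
```

```bash
cat > pit.py <<'E'
from h import *
def pitch(n='scene',off=.0329,zoff=.0867,col='red'):
    im=cams.snapshot(n).astype(int); r,g,b=im[...,0],im[...,1],im[...,2]
    m=((r>1.8*g)&(r>1.8*b)&(r>70)) if col=='red' else ((g>1.3*r)&(g>1.15*b)&(g>50)&(g-r>20))
    s,p,R=st(); X=R[:,0].copy(); X[2]=0; X/=np.linalg.norm(X); Y=np.array([-X[1],X[0],0]); Z=np.array([0,0,1.])
    out=[]
    piv=p+X*(-off+.034*.866)+Z*(-zoff+.034*.5)   # gripped point on the panel, 34 mm from mid
    for a in range(0,80,5):
      for d in(-6,-3,0,3,6):
        c,s_=np.cos(np.radians(a)),np.sin(np.radians(a)); U=X*c+Z*s_; N=-X*s_+Z*c; o=piv-U*(.034+d/1000)
        P=np.array([o+U*u+Y*v+N*.004 for u,v in((-.05,-.019),(.0167,-.019),(.0167,.019),(-.05,.019))])
        q=np.zeros(m.shape,np.uint8); cv2.fillPoly(q,[np.round(proj(n,P)).astype(int)],1); q=q>0
        x0,y0,w,h=cv2.boundingRect(np.round(proj(n,P)).astype(np.int32)); k=np.zeros_like(q); k[max(0,y0-12):y0+h+12,max(0,x0-12):x0+w+12]=1
        mm=m&k; out.append(((q&mm).sum()/max(1,(q|mm).sum()),a,d,mm.sum(),q.sum()))
    for o in sorted(out)[::-1][:4]: print(n,np.round(o,2))
E
python3 - <<'E'
from pit import *
from tg import plan
plan((.6778,.2967,.155),154)
pitch('scene'); pitch('top')
E
```

```text
t 47.5 tcp [0.6771 0.289  0.1813] q [ 0.25  0.81  1.21 -0.    1.12  0.72] gap 34.6 F [-1.2  0.5 -0.8]
 rot [-0.1  0.3 -0.5] shift after [ 7.2 -2.8 26.3] | shift now-axes [ 7.4 -2.8 26.3]
scene [  0.89  30.     0.   576.   629.  ]
scene [  0.87  25.     0.   579.   614.  ]
scene [  0.86  25.     3.   577.   638.  ]
scene [  0.86  20.     6.   577.   592.  ]
top [  0.59  35.     6.   301.   481.  ]
top [  0.59  30.     6.   301.   510.  ]
top [  0.58  35.     0.   301.   489.  ]
top [  0.58  30.     0.   301.   504.  ]
```

The held panel still pitches 30° with no slip (overlap 0.89). Lower it over rest 1.

{"op": "drive_tool", "data": {"linear": [[3,-1.5,0],[2,-1,3],[0.5,0,5],[0,0,5],[0,0,3],[0,0,1],[0,0,0]], "rot": [[0,0.3,-0.5],[0,0,0],[0,0,0],[0,0,0],[0,0,0],[0,0,0],[0,0,0]], "hand": [30,30,30,30,30,30,30]}}

```text
t: 48.18
tcp_pos: [0.6778, 0.2964, 0.1633]
tool_rot: [0.848, 0.531, 0.0, -0.001]
force: [-0.3, 0.3, -0.9]
finger_gap: 0.406
```

```bash
python3 - <<'E'
from tg import *
plan((.6778,.2967,.1457),154)
E
```

```text
t 48.18 tcp [0.6778 0.2964 0.1633] q [0.26 0.83 1.21 0.   1.09 0.71] gap 34.7 F [-0.3  0.3 -0.9]
 rot [-0.1 -0.1  0.1] shift after [ 0.3 -0.1 17.6] | shift now-axes [ 0.3 -0.1 17.6]
```

{"op": "drive_tool", "data": {"linear": [[0,0,3],[0,0,4],[0,0,4],[0,0,2],[0,0,1.5],[0,0,0],[0,0,0]], "rot": [[0,0,0],[0,0,0],[0,0,0],[0,0,0],[0,0,0],[0,0,0],[0,0,0]], "hand": [30,30,30,30,30,30,30]}}

```text
t: 48.77
tcp_pos: [0.6777, 0.2962, 0.1467]
tool_rot: [0.848, 0.531, -0.0, -0.001]
force: [0.2, -0.2, -0.9]
finger_gap: 0.405
```

```bash
python3 - <<'E'
from tg import *
plan((.6778,.2967,.1457),154)
E
```

```text
t 48.77 tcp [0.6777 0.2962 0.1467] q [0.26 0.85 1.22 0.   1.07 0.71] gap 34.6 F [ 0.2 -0.2 -0.9]
 rot [-0.1 -0.1  0.1] shift after [ 0.5 -0.1  1. ] | shift now-axes [ 0.5 -0.1  1. ]
```

{"op": "drive_tool", "data": {"linear": [[0,0,1],[0,0,1],[0,0,0.5],[0,0,0],[0,0,0]], "rot": [[0,0,0],[0,0,0],[0,0,0],[0,0,0],[0,0,0]], "hand": [30,30,30,30,30]}}

```text
t: 49.18
tcp_pos: [0.6781, 0.2961, 0.1452]
tool_rot: [0.848, 0.531, 0.001, -0.001]
force: [0.0, 0.5, -0.7]
finger_gap: 0.405
```

```bash
python3 - <<'E'
from tg import *
from pit import pitch
plan((.6778,.2967,.1457),154); pitch('scene')
E
```

```text
t 49.18 tcp [0.6781 0.2961 0.1452] q [0.26 0.86 1.22 0.   1.06 0.71] gap 34.6 F [ 0.   0.5 -0.7]
 rot [-0.  -0.1  0.1] shift after [ 0.4 -0.5 -0.5] | shift now-axes [ 0.4 -0.5 -0.5]
scene [  0.88  25.     3.   542.   593.  ]
scene [  0.88  25.     0.   542.   592.  ]
scene [  0.87  30.     0.   542.   620.  ]
scene [  0.85  35.    -3.   542.   623.  ]
```

{"op": "drive_tool", "data": {"linear": [[0,0,0],[0,0,0],[0,0,0],[0,0,0],[0,0,0],[0,0,0],[0,0,-5],[0,0,-12],[0,0,-20],[0,0,-30],[0,0,-20],[0,0,-5],[0,0,0]], "rot": [[0,0,0],[0,0,0],[0,0,0],[0,0,0],[0,0,0],[0,0,0],[0,0,0],[0,0,0],[0,0,0],[0,0,0],[0,0,0],[0,0,0],[0,0,0]], "hand": [40,43,46,46,46,46,46,46,46,46,46,46,46]}}

```text
t: 50.32
tcp_pos: [0.6781, 0.2961, 0.2441]
tool_rot: [0.848, 0.531, 0.001, -0.001]
force: [-0.1, -0.0, -0.6]
finger_gap: 0.542
```

```bash
python3 - <<'E'
from ax import *
from tg import plan
plan((.5310,.0220,.20),97.2)
look([("panel_1",.057)],('scene',))
look([("rod",.031)],('scene',))
S=snap('scene'); save(S,'c8',(165,160,345,300),4.2)
E
```

```text
t 50.32 tcp [0.6781 0.2961 0.2441] q [0.26 0.75 1.16 0.   1.23 0.71] gap 46.3 F [-0.1 -0.  -0.6]
 rot [-0.1 -0.1 56.9] shift after [-180.3  253.5   44.1] | shift now-axes [-310.9  -12.6   43.6]
scene panel_1 0.74 [0.6603 0.259 ] ang 56.0 L 0.152 W 0.042
scene panel_1 0.66 [0.5616 0.0167] ang 8.3 L 0.1 W 0.04
scene rod 0.81 [0.5765 0.2419] ang 153.9 L 0.195 W 0.021
```

View pics/c8.png

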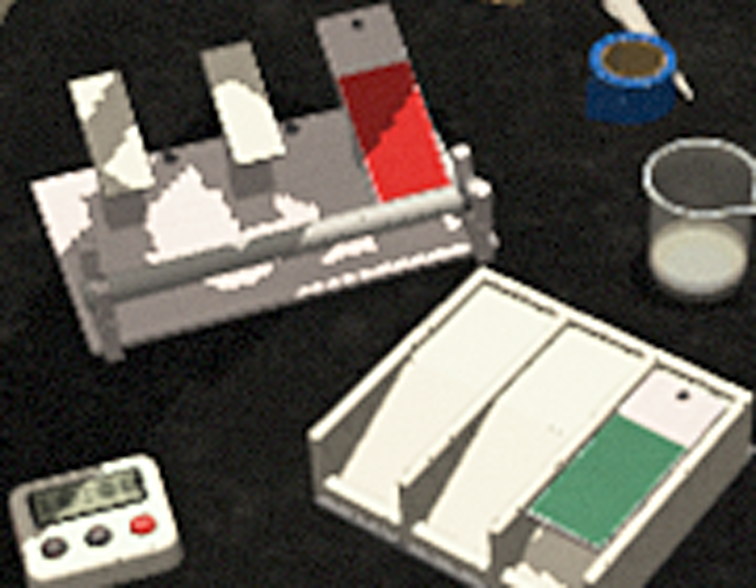

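Red lies on rest 1 against the seated rod (crop (395,110)). Green is still flat in lane 1 at (610,480).

{"op": "drive_tool", "data": {"linear": [[-15,0,0],[-30,0,0],[-36,0,0],[-36,0,0],[-36,0,0],[-36,0,0],[-36,0,0],[-30,-2,0],[-20,-2,0],[-10,-2,0],[-4,0,0]], "rot": [[0,0,0],[0,0,0],[0,0,0],[0,0,0],[0,0,0],[0,0,0],[0,0,0],[0,0,0],[0,0,0],[0,0,0],[0,0,0]], "hand": [46,30,0,0,0,0,0,0,0,0,0]}}

```text
t: 51.48
tcp_pos: [0.5324, 0.0307, 0.2244]
tool_rot: [0.846, 0.533, -0.014, -0.01]
force: [-0.8, -0.2, -0.1]
finger_gap: -0.001
```

{"op": "drive_tool", "data": {"linear": [[0,0,0],[0,0,0],[0,0,0],[0,0,0],[0,0,0],[0,0,0],[0,0,0],[0,0,0],[0,0,0],[0,0,0]], "rot": [[0,0,5],[0,0,7],[0,0,7],[0,0,7],[0,0,7],[0,0,7],[0,0,7],[0,0,6],[0,0,3],[0,0,0]], "hand": [0,0,0,0,0,0,0,0,0,0], "force": 60}}

```text
t: 52.32
tcp_pos: [0.5364, 0.0377, 0.219]
tool_rot: [0.998, 0.058, -0.019, -0.004]
force: [0.5, 0.2, -0.4]
finger_gap: 0.004
```

```bash
python3 - <<'E'
from ax import *
from tg import plan
plan((.5373,.0234,.16),97.2)
look([("panel_1",.044)])
E
```

```text
t 52.32 tcp [0.5364 0.0377 0.219 ] q [-0.14  0.54  1.71  0.    0.93  1.32] gap 0.4 F [ 0.5  0.2 -0.4]
 rot [-0.6  2.1 -0.5] shift after [-0.9 14.3 59. ] | shift now-axes [ 1.4 14.9 58.8]
scene panel_1 0.92 [0.6713 0.2728] ang 56.1 L 0.156 W 0.042
scene panel_1 0.6 [0.5705 0.025 ] ang 8.0 L 0.103 W 0.041
top panel_1 0.55 [0.6662 0.264 ] ang 56.6 L 0.105 W 0.04
```

{"op": "drive_tool", "data": {"linear": [[0,4,5],[0,4,15],[0,2,16],[0,1,10],[0,0,6],[0,0,2],[0,0,0]], "rot": [[-0.6,2.1,-0.5],[0,0,0],[0,0,0],[0,0,0],[0,0,0],[0,0,0],[0,0,0]], "hand": [0,0,0,0,0,0,0]}}

```text
t: 53.1
tcp_pos: [0.5394, 0.0265, 0.164]
tool_rot: [0.998, 0.067, 0.003, 0.001]
force: [0.2, -0.3, -0.1]
finger_gap: 0.006
```

```bash
python3 - <<'E'
from tg import *
plan((.5373,.0234,.13),97.2)
E
```

```text
t 53.1 tcp [0.5394 0.0265 0.164 ] q [-0.16  0.62  1.77  0.    0.75  1.28] gap 0.5 F [ 0.2 -0.3 -0.1]
 rot [ 0.1 -0.3  0.5] shift after [-2.4  2.9 34. ] | shift now-axes [-2.7  2.8 33.9]
```

{"op": "drive_tool", "data": {"linear": [[-1,1,6],[-0.5,0.7,11],[0,0,10],[0,0,6],[0,0,3],[0,0,1],[0,0,0]], "rot": [[0,-0.3,0.5],[0,0,0],[0,0,0],[0,0,0],[0,0,0],[0,0,0],[0,0,0]], "hand": [0,0,0,0,0,0,0]}}

```text
t: 53.68
tcp_pos: [0.5399, 0.0246, 0.1261]
tool_rot: [0.998, 0.062, 0.002, 0.001]
force: [-0.6, 0.3, -0.3]
finger_gap: 0.002
```

```bash
python3 - <<'E'
from tg import *
plan((.5373,.0234,.118),97.2)
E
```

```text
t 53.68 tcp [0.5399 0.0246 0.1261] q [-0.16  0.69  1.78 -0.    0.67  1.29] gap 0.1 F [-0.6  0.3 -0.3]
 rot [ 0.2 -0.2 -0.1] shift after [-2.8  0.9  8.1] | shift now-axes [-2.8  0.9  8. ]
```

Press down to tcp z ≈ 0.1035 with the small x correction first, then drag as before and rise.

{"op": "drive_tool", "data": {"linear": [[-1.2,0.4,1],[-0.8,0.2,3],[0,0,3],[0,0,3],[0,0,3],[0,0,3],[0,0,2],[0,0,1.5],[0,0,1.5],[0,0,1],[0,0,0],[0,0,0]], "rot": [[0,0,0],[0,0,0],[0,0,0],[0,0,0],[0,0,0],[0,0,0],[0,0,0],[0,0,0],[0,0,0],[0,0,0],[0,0,0],[0,0,0]], "hand": [0,0,0,0,0,0,0,0,0,0,0,0]}}

```text
t: 54.68
tcp_pos: [0.5388, 0.0236, 0.1039]
tool_rot: [0.998, 0.062, 0.004, 0.002]
force: [0.8, 0.7, 0.7]
finger_gap: 0.001
```

```bash
python3 - <<'E'
from tg import *
plan((.5373,.0234,.1035),97.2)
E
```

```text
t 54.68 tcp [0.5388 0.0236 0.1039] q [-0.16  0.73  1.79 -0.    0.61  1.29] gap 0.1 F [0.8 0.7 0.7]
 rot [ 0.2 -0.4 -0.1] shift after [-1.5  0.   0.4] | shift now-axes [-1.5  0.   0.4]
```

{"op": "drive_tool", "data": {"linear": [[-2,0,1],[-3,0,1.7],[-3,0,1.7],[-3,0,1.7],[-2,0,0.6],[0,0,0],[0,0,-5],[0,0,-15],[0,0,-25],[0,0,-25],[0,0,-10],[0,0,0]], "rot": [[0,0,0],[0,0,0],[0,0,0],[0,0,0],[0,0,0],[0,0,0],[0,0,0],[0,0,0],[0,0,0],[0,0,0],[0,0,0],[0,0,0]], "hand": [0,0,0,0,0,0,0,0,0,0,0,0]}}

```text
t: 55.68
tcp_pos: [0.5225, 0.0221, 0.1784]
tool_rot: [0.998, 0.062, 0.001, 0.001]
force: [0.6, -0.4, -0.2]
finger_gap: 0.001
```

```bash
cat > gp.py <<'E'
from h import *
# compare green coat with the tipped prediction and the flat one
def tip(mid,yw,col='green',n='scene',bias=(-.0044,-.003)):
    im=cams.snapshot(n).astype(int); r,g,b=im[...,0],im[...,1],im[...,2]; m=(g>1.25*r)&(g-r>15)&(g>b)
    Rz=yaw(np.radians(yw)); a=np.radians(30)
    for nm,o,c,s in(('flat',[0,0,.04],1,0),('tipped',[-.0171,0,.033],np.cos(a),np.sin(a)),('tipped,not slid',[-.005+.005*.866,0,.0425],np.cos(a),np.sin(a))):
        P=np.array([np.array([*mid,0])+np.array([*bias,0])+Rz@(np.array(o)+np.array([u*c-.004*s,v,u*s+.004*c])) for u,v in((-.05,-.019),(.0167,-.019),(.0167,.019),(-.05,.019))])
        q=np.zeros(m.shape,np.uint8); cv2.fillPoly(q,[np.round(proj(n,P)).astype(int)],1); q=q>0
        k=np.zeros_like(m); x,y=proj(n,P).mean(0).astype(int); k[y-40:y+40,x-40:x+40]=1; mm=m&k
        print(nm,round((q&mm).sum()/(q|mm).sum(),2),mm.sum(),q.sum())
E
python3 - <<'E'
from gp import *
from tg import plan
plan((.574+.0155*.992,.028+.0155*.125,.118),97.2)
tip((.574,.028),7.2)
E
```

```text
t 55.68 tcp [0.5225 0.0221 0.1784] q [-0.17  0.58  1.8  -0.    0.76  1.28] gap 0.1 F [ 0.6 -0.4 -0.2]
 rot [ 0.1 -0.1 -0.1] shift after [67.4  0.6 60.4] | shift now-axes [67.3  0.4 60.5]
flat 0.54 598 638
tipped 0.62 598 840
tipped,not slid 0.58 598 800
```

{"op": "drive_tool", "data": {"linear": [[12,0,0],[18,0,0],[18,0,0],[12,0,5],[7,0,10],[4,0,12],[1,0,8],[0,0,3],[0,0,0]], "rot": [[0,0,0],[0,0,0],[0,0,0],[0,0,0],[0,0,0],[0,0,0],[0,0,0],[0,0,0],[0,0,0]], "hand": [50,50,50,50,50,50,50,50,50]}}

```text
t: 56.48
tcp_pos: [0.5896, 0.032, 0.1287]
tool_rot: [0.998, 0.062, -0.008, -0.001]
force: [-0.1, -0.1, -0.5]
finger_gap: 0.584
```

```bash
python3 - <<'E'
from tg import *
plan((.574+.0155*.992,.028+.0155*.125,.118),97.2)
E
```

```text
t 56.48 tcp [0.5896 0.032  0.1287] q [-0.13  0.73  1.64 -0.    0.79  1.31] gap 49.9 F [-0.1 -0.1 -0.5]
 rot [-0.1  0.9 -0.1] shift after [-0.5  2.  10.7] | shift now-axes [-0.3  2.1 10.7]
```

{"op": "drive_tool", "data": {"linear": [[0,0.8,2],[0,0.6,3],[0,0,3],[0,0,2],[0,0,0.5],[0,0,0]], "rot": [[0,0.9,0],[0,0,0],[0,0,0],[0,0,0],[0,0,0],[0,0,0]], "hand": [50,50,50,50,50,50]}}

```text
t: 56.98
tcp_pos: [0.586, 0.0306, 0.1159]
tool_rot: [0.998, 0.061, -0.004, -0.002]
force: [0.4, 0.4, -0.1]
finger_gap: 0.588
```

```bash
python3 - <<'E'
from tg import *
plan((.574+.0155*.992,.028+.0155*.125,.119),97.2)
E
```

```text
t 56.98 tcp [0.586  0.0306 0.1159] q [-0.14  0.74  1.66  0.    0.75  1.31] gap 50.2 F [ 0.4  0.4 -0.1]
 rot [-0.2  0.4 -0.2] shift after [ 3.2  1.  -3.1] | shift now-axes [ 3.2  1.  -3.1]
```

{"op": "drive_tool", "data": {"linear": [[1.5,0.5,-1.5],[1,0.2,-1.2],[0,0,0],[0,0,0],[0,0,0],[0,0,0],[0,0,0],[0,0,0]], "rot": [[0,0.3,0],[0,0,0],[0,0,0],[0,0,0],[0,0,0],[0,0,0],[0,0,0],[0,0,0]], "hand": [50,50,50,30,30,30,30,30]}}

```text
t: 57.65
tcp_pos: [0.5896, 0.0302, 0.1204]
tool_rot: [0.998, 0.062, 0.0, -0.002]
force: [0.2, -0.5, 0.8]
finger_gap: 0.416
```

```bash
python3 - <<'E'
from tg import *
plan((.574+.0155*.992,.028+.0155*.125,.119),97.2)
E
```

```text
t 57.65 tcp [0.5896 0.0302 0.1204] q [-0.14  0.74  1.65  0.01  0.75  1.3 ] gap 35.5 F [ 0.2 -0.5  0.8]
 rot [-0.2 -0.1 -0.1] shift after [-0.2  0.2  1.4] | shift now-axes [-0.2  0.2  1.4]
```

{"op": "drive_tool", "data": {"linear": [[0,0,0],[0,0,-4],[0,0,-8],[0,0,-14],[0,0,-20],[0,0,-25],[0,0,-18],[0,0,-8],[0,0,0]], "rot": [[0,0,0],[0,0,0],[0,0,0],[0,0,0],[0,0,0],[0,0,0],[0,0,0],[0,0,0],[0,0,0]], "hand": [30,30,30,30,30,30,30,30,30], "force": 90}}

```text
t: 58.4
tcp_pos: [0.5888, 0.0299, 0.2227]
tool_rot: [0.998, 0.061, -0.001, -0.002]
force: [0.4, 0.7, -0.9]
finger_gap: 0.404
```

{"op": "drive_tool", "data": {"linear": [[0,0,0],[0,0,0],[0,0,0],[0,0,0],[0,0,0],[0,0,0],[0,0,0],[0,0,0],[0,0,0],[0,0,0],[0,0,0]], "rot": [[0,0,-3],[0,0,-6],[0,0,-6],[0,0,-6],[0,0,-6],[0,0,-6],[0,0,-6],[0,0,-6],[0,0,-5],[0,0,-3],[0,0,-1]], "hand": [30,30,30,30,30,30,30,30,30,30,30]}}

```text
t: 59.32
tcp_pos: [0.5835, 0.0305, 0.2145]
tool_rot: [0.849, 0.528, -0.006, -0.007]
force: [-0.4, 1.1, -0.4]
finger_gap: 0.403
```

```bash
python3 - <<'E'
from pit import *
from tg import plan
plan((.6203,.3247,.20),154)
pitch('scene',zoff=.0874,col='green')
E
```

```text
t 59.32 tcp [0.5835 0.0305 0.2145] q [-0.14  0.59  1.61  0.    0.96  0.32] gap 34.4 F [-0.4  1.1 -0.4]
 rot [-1.   0.1 -0.3] shift after [280.5 -95.9  14.5] | shift now-axes [280.1 -97.   15.8]
scene [8.60e-01 2.50e+01 0.00e+00 7.94e+02 9.15e+02]
scene [8.50e-01 3.00e+01 0.00e+00 7.94e+02 9.38e+02]
scene [ 8.40e-01  3.50e+01 -3.00e+00  7.94e+02  9.30e+02]
scene [ 8.40e-01  3.00e+01 -3.00e+00  7.94e+02  9.36e+02]
```

{"op": "drive_tool", "data": {"linear": [[10,-4,-5],[25,-9,-8],[34,-12,-6],[34,-12,-2],[34,-12,0],[34,-12,0],[34,-12,0],[28,-10,0],[20,-7,0],[12,-4,0],[5,-2,0],[2,0,0],[0,0,0]], "rot": [[-1,0,0],[0,0,0],[0,0,0],[0,0,0],[0,0,0],[0,0,0],[0,0,0],[0,0,0],[0,0,0],[0,0,0],[0,0,0],[0,0,0],[0,0,0]], "hand": [30,30,30,30,30,30,30,30,30,30,30,30,30]}}

```text
t: 60.45
tcp_pos: [0.6174, 0.3368, 0.2349]
tool_rot: [0.854, 0.521, 0.001, 0.0]
force: [-0.6, -0.2, -0.4]
finger_gap: 0.401
```

```bash
python3 - <<'E'
from tg import *
plan((.6203,.3247,.18),154)
E
```

```text
t 60.45 tcp [0.6174 0.3368 0.2349] q [ 0.34  0.71  1.28 -0.    1.15  0.82] gap 34.2 F [-0.6 -0.2 -0.4]
 rot [ 0.1 -0.  -1.3] shift after [-9.6  7.9 54.9] | shift now-axes [-9.5  8.  55. ]
```

{"op": "drive_tool", "data": {"linear": [[-4,3,4],[-3,2.5,12],[-1,1,14],[0,0,10],[0,0,6],[0,0,2],[0,0,0]], "rot": [[0,0,-1.3],[0,0,0],[0,0,0],[0,0,0],[0,0,0],[0,0,0],[0,0,0]], "hand": [30,30,30,30,30,30,30]}}

```text
t: 61.03
tcp_pos: [0.6202, 0.3173, 0.1829]
tool_rot: [0.851, 0.525, -0.002, 0.001]
force: [-1.0, -0.2, -1.0]
finger_gap: 0.401
```

```bash
python3 - <<'E'
from tg import *
plan((.6203,.3247,.1464),154)
E
```

```text
t 61.03 tcp [0.6202 0.3173 0.1829] q [ 0.31  0.76  1.33 -0.    1.05  0.78] gap 34.3 F [-1.  -0.2 -1. ]
 rot [-0.   0.2 -0.6] shift after [ 6.6 -3.2 36.5] | shift now-axes [ 6.8 -3.2 36.5]
```

{"op": "drive_tool", "data": {"linear": [[2.5,-1.2,0],[1.5,-0.8,3],[0.5,0,6],[0,0,6],[0,0,4],[0,0,1],[0,0,0]], "rot": [[0,0.2,-0.6],[0,0,0],[0,0,0],[0,0,0],[0,0,0],[0,0,0],[0,0,0]], "hand": [30,30,30,30,30,30,30]}}

```text
t: 61.62
tcp_pos: [0.6213, 0.3234, 0.1623]
tool_rot: [0.848, 0.53, 0.001, 0.0]
force: [0.2, -0.0, -0.3]
finger_gap: 0.402
```

```bash
python3 - <<'E'
from tg import *
plan((.6203,.3247,.1464),154)
E
```

```text
t 61.62 tcp [0.6213 0.3234 0.1623] q [0.32 0.79 1.33 0.   1.02 0.77] gap 34.4 F [ 0.2 -0.  -0.3]
 rot [ 0.1 -0.1  0. ] shift after [ 0.8 -1.5 15.9] | shift now-axes [ 0.7 -1.5 15.9]
```

{"op": "drive_tool", "data": {"linear": [[0.3,-0.7,3],[0,-0.3,4],[0,0,3.5],[0,0,2],[0,0,1],[0,0,0.5],[0,0,0]], "rot": [[0,0,0],[0,0,0],[0,0,0],[0,0,0],[0,0,0],[0,0,0],[0,0,0]], "hand": [30,30,30,30,30,30,30]}}

```text
t: 62.2
tcp_pos: [0.6205, 0.3243, 0.1468]
tool_rot: [0.848, 0.53, 0.001, 0.0]
force: [-0.0, -1.2, -0.5]
finger_gap: 0.405
```

```bash
python3 - <<'E'
from tg import *
plan((.6203,.3247,.1464),154)
E
```

```text
t 62.2 tcp [0.6205 0.3243 0.1468] q [ 0.32  0.81  1.34 -0.    0.99  0.78] gap 34.6 F [-0.  -1.2 -0.5]
 rot [ 0.1 -0.1  0.1] shift after [ 0.3 -0.3  0.4] | shift now-axes [ 0.3 -0.3  0.4]
```

Lower 1 mm, release, rise and back away over the free bench.

{"op": "drive_tool", "data": {"linear": [[0,0,0.6],[0,0,0.4],[0,0,0],[0,0,0],[0,0,0],[0,0,0],[0,0,0],[0,0,-5],[0,0,-12],[0,0,-20],[0,0,-30],[0,0,-30],[0,0,-20],[0,0,-5]], "rot": [[0,0,0],[0,0,0],[0,0,0],[0,0,0],[0,0,0],[0,0,0],[0,0,0],[0,0,0],[0,0,0],[0,0,0],[0,0,0],[0,0,0],[0,0,0],[0,0,0]], "hand": [30,30,40,43,46,46,46,46,46,46,46,46,46,46]}}

```text
t: 63.37
tcp_pos: [0.6196, 0.3239, 0.2756]
tool_rot: [0.848, 0.53, 0.0, 0.0]
force: [-0.8, -0.4, 0.3]
finger_gap: 0.541
```

{"op": "drive_tool", "data": {"linear": [[-15,10,0],[-28,20,0],[-28,25,0],[-28,25,0],[-28,25,0],[-28,25,0],[-28,25,0],[-28,25,0],[-20,15,0],[-10,8,0],[-4,2,0],[0,0,0]], "rot": [[0,0,0],[0,0,0],[0,0,0],[0,0,0],[0,0,0],[0,0,0],[0,0,0],[0,0,0],[0,0,0],[0,0,0],[0,0,0],[0,0,0]], "hand": [46,46,46,46,46,46,46,46,46,46,46,46]}}

```text
t: 64.37
tcp_pos: [0.6996, 0.0043, 0.2804]
tool_rot: [0.846, 0.533, 0.005, 0.0]
force: [-0.5, -0.1, -0.3]
finger_gap: 0.535
```

```bash
cat > chk.py <<'E'
from ax import *
st_=manip.sense(); print('t',st_['t'],st_['tcp_pos'])
look([("panel_1",.057),("rod",.031)])
for n in('scene','top'):
    cams.snapshot(n)
    print(n,[(np.round(d['at'],1).tolist(),round(d['score'],2)) for d in cams.spot_point('panel_1',n)][:4])
    # expected origin pixels
    rx=np.array([.438,.899,0]); ry=np.array([-.899,.438,0]); s=np.array([.5813,.2447,0])
    for k in(-1,0): print('  bay exp',proj(n,s+rx*.05185+ry*.064*k+[0,0,.055]).round(1))
look([("spatula",.012),("syringe_1",.02),("forceps",.008),("marker_black",.01),("marker_grey",.01)],('scene',))
S=snap('scene'); save(S,'fin',(160,130,480,360),2.5)
E
python3 chk.py
```

```text
t 64.3667 [0.69957024 0.00434989 0.28038847]
scene panel_1 0.94 [0.6613 0.26  ] ang 56.1 L 0.148 W 0.042
scene panel_1 0.93 [0.6053 0.289 ] ang 57.2 L 0.146 W 0.04
scene panel_1 0.7 [0.555  0.2406] ang 119.8 L 0.226 W 0.185
scene rod 0.96 [0.5761 0.2423] ang 153.6 L 0.194 W 0.022
top panel_1 0.66 [0.6626 0.2628] ang 57.6 L 0.101 W 0.037
top panel_1 0.59 [0.614  0.2889] ang 70.0 L 0.097 W 0.04
top rod 0.58 [0.6347 0.2181] ang 153.4 L 0.074 W 0.014
scene [([225.1, 191.0], 0.67), ([257.3, 185.1], 0.62), ([291.4, 257.5], 0.15)]
  bay exp [[254.7 183.9]]
  bay exp [[224.7 191.5]]
top [([225.8, 227.1], 0.95), ([239.2, 207.1], 0.65)]
  bay exp [[237.7 205.4]]
  bay exp [[223.8 228.9]]
scene spatula 0.57 [ 0.6223 -0.0843] ang 39.6 L 0.173 W 0.012
scene spatula 0.48 [0.7388 0.118 ] ang 37.1 L 0.113 W 0.055
scene syringe_1 0.64 [ 0.6857 -0.1758] ang 33.8 L 0.09 W 0.016
scene forceps 0.49 [0.8543 0.1016] ang 32.0 L 0.29 W 0.055
scene forceps 0.48 [0.5747 0.0843] ang 71.2 L 0.224 W 0.199
scene forceps 0.48 [ 0.6644 -0.1192] ang 34.6 L 0.269 W 0.166
scene marker_black 0.64 [ 0.6754 -0.1585] ang 35.7 L 0.14 W 0.014
```

View pics/fin.png

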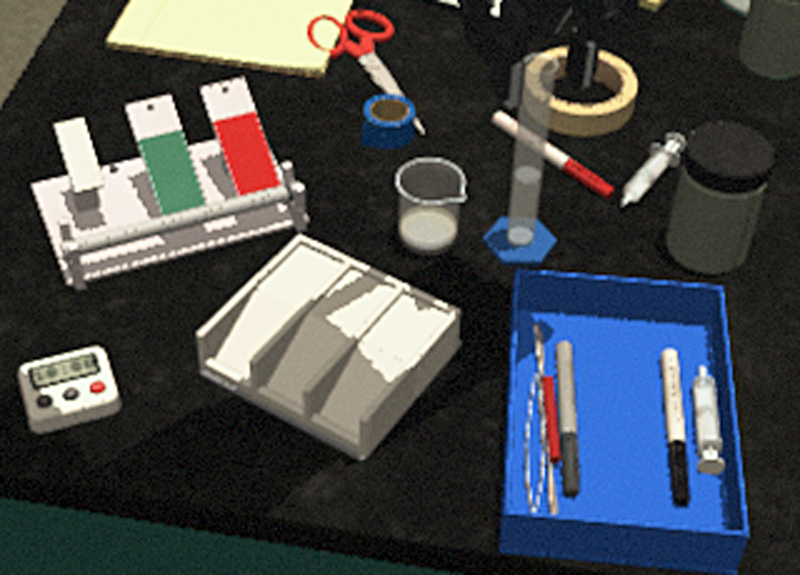

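All is as wanted: both panels on rests 1 and 2 against the rod, bin contents in place, and glassware upright. One check of the panels' in-line angle against the model.

```bash
python3 - <<'E'
from ax import *
a=np.radians(30)
for n in('scene',):
  for k in(-1,0):
    for dy in(-6,0,6):
      for sh in(0,.008):
        X=yaw(np.radians(64+dy))@[np.cos(a),0,np.sin(a)]; Y=yaw(np.radians(64+dy))@[0,1,0]; N=np.cross(X,Y)
        rx=np.array([.438,.899,0]); ry=np.array([-.899,.438,0]); o=np.array([.5813,.2447,0])+rx*.05185+ry*.064*k+[0,0,.055]+X*sh
        P=np.array([o+X*u+Y*v+N*.004 for u,v in((-.05,-.019),(.05,-.019),(.05,.019),(-.05,.019))])
        q=np.zeros((480,640),np.uint8); cv2.fillPoly(q,[np.round(proj(n,P)).astype(int)],1)
        c,g,L,W=axis(q>0,n,.057); print(n,k,dy,sh,c.round(4),g.round(1),L.round(3),W.round(3))
E
```

```text
scene -1 -6 0 [0.6629 0.2658] 53.2 0.156 0.042
scene -1 -6 0.008 [0.6698 0.2751] 53.5 0.155 0.042
scene -1 0 0 [0.664 0.265] 56.3 0.156 0.04
scene -1 0 0.008 [0.6694 0.2754] 56.6 0.155 0.042
scene -1 6 0 [0.6626 0.2656] 59.0 0.157 0.042
scene -1 6 0.008 [0.6689 0.2757] 60.3 0.156 0.041
scene 0 -6 0 [0.6045 0.2925] 54.8 0.152 0.042
scene 0 -6 0.008 [0.6123 0.303 ] 55.3 0.154 0.042
scene 0 0 0 [0.6056 0.2938] 58.5 0.154 0.041
scene 0 0 0.008 [0.6115 0.3039] 58.4 0.154 0.04
scene 0 6 0 [0.6047 0.2939] 61.5 0.155 0.042
scene 0 6 0.008 [0.6112 0.3041] 61.9 0.154 0.041
```

```bash
python3 -c "
from station import order; print(order.sign_off())"
```

```text
the job is handed in; nothing more can be done
None
```

The rack is set up and the job is handed in at about 65 s of the 210 s. Sign-off gives no verdict, so the result rests on my own checks below.

**What I did**
- I first moved the forceps and syringe, which lay across the rod, to the sides of the bin.
- The spatula went from the notches into the bin, and the stop rod into the notches.
- The tray was found shifted about 30 mm during the run, so I measured it again before touching the panels.
- Only two panels were there. Red now lies on rest 1 and green on rest 2; each was tipped over the chute and lifted by its raised end.

**What the last checks showed**
- **Rod:** it lies in both notches at 153.6–153.9°. The scene camera agrees with where I released it once its few-millimetre offset is allowed for. The last top-view reading of the rod was partly hidden by the arm and is no use; the earlier clear one was within 1 mm.
- **Panels:** both are against the rod, within about 5 mm and 1.5° of the modelled positions in the scene view. The top-view angle for green read 70°, about 12° from red's. That view was also partly hidden, and I went by the scene view.
- **Bin and glassware:** in the final picture the markers, forceps, syringe and spatula are in the bin, and the cylinder and beaker stand upright. The detector missed the forceps and grey marker in that last check, but both are plain in the picture. The gripper is clear of everything.

One check during the run was inconclusive: whether the green panel had tipped. The grip then held it at the expected width and slope.

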